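# Pack the press tooling kit into its carton

### The arm

A 6-joint arm with a two-finger parallel gripper is mounted at the origin on a cart in front of the work surface, level with it; the furniture and walls round the work are solid. World frame = base frame: x ahead of the robot, y to its left, z up, the work surface at z = 0. Lengths are in mm, angles in degrees, forces in N, time in s.
With the tool pointing down it reaches from about 350 to 975 mm from the base axis. Payload 17.4 kg.
Tool frame: the origin (TCP) lies at the very end of the fingers, on their centre line; the grasp point (between the pads) lies 19 mm behind it; z points along the fingers, y is the line along which they close (so a half turn about z gives the same grasp; the last joint's range is limited). The gripper opens to 85 mm and grips with 20 to 120 N. Pads are 22 mm wide; open, the fingers measure 114 mm over their backs; the gripper's body (76 mm by 85 mm) begins 54 mm behind the grasp point. The pads swing forward as they close: fully open they stand 13 mm farther back than shut.
Start: joints at [74.84, 6.646, 82.598, -0, 90.757, -2.166], TCP at [151.789, 657.718, 201.703] pointing down, gripper open.
Joint ranges: [-162.19, 162.19], [-47.58, 125.68], [4.15, 143.07], [-65.23, 245.23], [0.69, 171.88], [-170.13, 170.13]. Speed limits (degrees/s): [108.29, 108.29, 127.2, 180, 180, 180].

### API

Orientations are given as a 3x3 rotation matrix whose columns are the frame's x, y, z axes.
In Python, from cell import r gives the robot as it stands. The module is installed in compiled form; this text tells all that it offers.
- The arm moves only by the tool arm_command, never from a script. Its argument "series" is a list of rows, each a list of 3 entries, a list of its own where there are three numbers: the finger opening in mm, from 0 to 85.4, then the shift along the tool's x, y, z in mm, then the turn, a rotation vector about the tool's x, y, z in rad. In form: [[hand, [tx, ty, tz], [wx, wy, wz]], ...]. A call has 1 to 20 rows; each row shifts and turns the commanded pose from where the row before left it, along the tool's axes as they then stand; what a row does not reach is not made up. A row lasts 1/8 s, in which the tool goes at most 62.5 mm and 10.7 degrees, less where a joint would pass 70% of its speed; a pose out of reach is approached as far as the arm can. A call with a gripper value outside its range is refused whole. The fingers move at their own pace and stop on an object; "newtons" is the grip in N (left out, the last holds). Time passes only in rows, so rows that do not move let the fingers close. It gives the time, the measured TCP pose, the force, the opening and the grip force at its end, in the units of the state.
- r.state(): the state, without advancing time (a new reading comes with each control period).
- r.get_image(name): name is "side" or "top" or "wrist"; returns a dict with "img" (420x560x3 uint8, red, green, blue), "fov_y" (degrees; the focal length in pixels is half the picture's height over the tangent of half this angle, whatever the lens; pixels are square), "cx", "cy" (the principal point, pixels), "distortion" ([k1, k2, p1, p2, k3] as OpenCV has them; the pictures are not rectified), "world_from_camera" (4x4, takes a point from camera to world coordinates). Camera axes: x right, y up, looking along -z (the intrinsics and any distortion apply to the point x, -y, -z); pixel columns grow to the right and rows downward; lengths in mm; the calibration is good to about 2 mm. A picture is of the moment at which its call begins. There is no depth.
- r.finish_job(): hands the job in; it is judged then, once.
The state is a dict: "time_s": time; "joint_pos": joint angles; "joint_vel": joint speeds; "effort": joint torques, N m; "ee_pos": TCP position; "ee_rot": TCP orientation; "force": force on the tool from outside, world axes, zero at the start; "ft_torque": the same for the moment, N m; "opening": finger opening in mm; "grasp_force": force on a finger pad.
Only numpy, scipy, OpenCV 4.12 (cv2) and the standard library are available. Lean on these libraries where they do the work, as an engineer would, in place of code of your own. Each camera call takes 0.05 s, during which the arm holds its last target. There are 200 camera calls.

### The job

Pack the press tooling upright into the open white carton: the beech punch block in its left half and the black oil-cup block in its right half at the front, both lengthwise from front to back, the brass parts pot behind the oil-cup block and the steel pot stacked squarely on top of the brass one (left and right as you face the carton's front; the lid is hinged at the back). Then shut the lid fully. Leave the pick-up valve and the tally counter where they are.

Things in the scene. Friction and masses are not known exactly. Their poses are not given: they have to be found in the camera images.
- carton: White open carton, fixed to the bench. Outside 170 mm (x, front to back) by 160 mm (y) by 52 mm; walls and floor 2 mm, rim at 50 mm; inside 166 x 156 x 48 mm. Origin: centre of its underside. +x points to its back (hinge), +y to its left, z up. The oil-cup block and a pot just fit one behind the other. The open lid stands just behind the rear wall: keep a wide gripper body clear of it.
- carton_lid (a joint): Lid angle: 0 shut, about 1.7 open (upright, leaning back a little). Hinge along the carton's y at its x = +85, z = 52 mm; a 20 g panel 170 long, 160 wide, 2 mm thick, 13 mm flap at the free edge; upright it reaches 222 mm high. Slightly stiff: stays where left above about 0.95 rad, falls shut below that. A finger pushes it over easily from behind towards the front.
- punch_block_center (a point): Beech block with six steel press punches standing in a row on it. 42 mm (x) by 124 mm (y, its length) by 44 mm high over the punches; about 0.38 kg; the wood itself reaches up to about 25 mm (above it only the punches): grip the wood low down across the 42 mm. The point is at its centre, 22 mm above its underside.
- oil_block_center (a point): Black oil-cup block with four coloured wells (red, yellow, green, blue) in a row in its top. 26 mm (x) by 88 mm (y, its length) by 16 mm high. The point is at its centre, 8 mm above its underside.
- pot_brass_center (a point): Round brass-coloured screw-top parts pot with a black lid window, 42 mm in diameter, 20 mm high, flat top. The point is at its centre, 10 mm above its underside.
- pot_steel_center (a point): Round steel-coloured screw-top parts pot with a cream lid window, 42 mm in diameter, 20 mm high, flat top. The point is at its centre, 10 mm above its underside.
- pickup_valve: Bystander: black spool-shaped pick-up valve, 26 mm in diameter, 32 mm high, standing on the bench. Origin at the centre of its underside.
- tally_counter: Bystander: chrome and white hand tally counter, 43 by 52 by 20 mm high, lying on the bench. Origin at the centre of its underside.
Things that resemble listed ones, but are neither listed nor needed, are in the scene too. Leave any turquoise look-alike of the part that bears pot_steel_center alone.

How it is judged:
By the outcome, as a careful person would: the job done as asked, in the order asked, and still so for the second after the job is handed in, with the robot touching nothing.
It also fails if it takes over 123 s, if anything falls off the work surface, if the arm or the gripper's body presses on something with over 40 N, if the wrist force passes 120 N, or if a joint passes its speed limit or range.

## Working session

There is one attempt and no reset: what is moved stays moved. The work goes in short steps, Python scripts to look and compute and a tool call to move; the robot and the scene stay as the last step left them, time stands still between calls to the robot, and variables do not carry over. Pictures are saved under pics/ and viewed, at most 14 in all, crops included, and the job is handed in when it is done.

Besides the shell and the picture viewer there is one more tool, called after "Emit:" as name(argument=value, ...) on one line, values as JSON. arm_command: Moves the arm, as the interface text tells. Its arguments: {"type":"object","properties":{"series":{"type":"array","items":{"type":"array"}},"newtons":{"type":"number"}},"required":["series"]}

```bash
mkdir -p pics; cat > h.py <<'E'
import numpy as np, cv2, pickle
from cell import r
def snap(n,tag):
    d=r.get_image(n); pickle.dump(d,open(f'pics/{tag}.pkl','wb')); cv2.imwrite(f'pics/{tag}.png',d['img'][:,:,::-1]); return d
def load(tag): return pickle.load(open(f'pics/{tag}.pkl','rb'))
def K(d):
    f=210/np.tan(np.radians(d['fov_y'])/2); return np.array([[f,0,d['cx']],[0,f,d['cy']],[0,0,1.]])
def pt(d,u,v,z):
    p=cv2.undistortPoints(np.array([[[u,v]]],float),K(d),np.array(d['distortion'],float))[0,0]
    T=np.array(d['world_from_camera']); w=T[:3,:3]@np.array([p[0],-p[1],-1]); o=T[:3,3]
    return o+w*(z-o[2])/w[2]
def px(d,P):
    T=np.array(d['world_from_camera']); c=(np.asarray(P,float).reshape(-1,3)-T[:3,3])@T[:3,:3]
    c=c*[1,-1,-1]
    return cv2.projectPoints(c.reshape(-1,1,3),np.zeros(3),np.zeros(3),K(d),np.array(d['distortion'],float))[0][:,0]
def crop(tag,u0,v0,u1,v1,s,out):
    d=load(tag); cv2.imwrite(f'pics/{out}.png',cv2.resize(d['img'][v0:v1,u0:u1,::-1],None,fx=s,fy=s,interpolation=cv2.INTER_CUBIC))
E
python3 - <<'E'
from h import *
for n in('top','side','wrist'):
    d=snap(n,n+'0'); print(n,d['fov_y'],d['cx'],d['cy'],d['distortion'],np.round(d['world_from_camera'],3).tolist())
print(r.state())
a=[cv2.imread(f'pics/{n}0.png') for n in('top','side')]
E
```

```text
top 44.39950576863906 280.6465409962018 209.47773356026102 [-0.15275411  0.          0.          0.          0.        ] [[-0.026, 0.997, -0.073, 398.829], [-1.0, -0.026, -0.001, -128.376], [-0.003, 0.073, 0.997, 1132.838], [0.0, 0.0, 0.0, 1.0]]
side 53.1585572608134 279.8318382905786 213.11781344926524 [-0.10937376  0.          0.          0.          0.        ] [[-0.926, 0.245, -0.288, 194.615], [-0.378, -0.584, 0.718, 531.991], [0.008, 0.774, 0.634, 669.5], [0.0, 0.0, 0.0, 1.0]]
wrist 68.84205344612111 278.9024144368253 208.2367976091119 [-0.03039738  0.          0.          0.          0.        ] [[0.225, -0.926, -0.302, 74.839], [0.974, 0.214, 0.07, 673.872], [-0.0, -0.31, 0.951, 372.299], [0.0, 0.0, 0.0, 1.0]]
{'time_s': 0.15, 'joint_pos': array([ 7.48392618e+01,  6.66657419e+00,  8.26244197e+01, -1.34569367e-03,
        9.07559046e+01, -2.16584736e+00]), 'joint_vel': array([-0.01815745, -0.09459852, -0.14042579, -0.00377372, -0.00076372,
       -0.0940187 ]), 'effort': array([ 1.14639988e-03, -7.32510710e+01, -6.32845831e+01, -2.15501899e-06,
        4.86797144e-03,  8.52525773e-06]), 'ee_pos': array([151.76011763, 657.56191765, 201.17379977]), 'ee_rot': array([[-9.74390052e-01,  2.24864382e-01, -1.91401528e-04],
       [ 2.24864463e-01,  9.74389727e-01, -7.96185659e-04],
       [ 7.46588632e-06, -8.18834787e-04, -9.99999665e-01]]), 'force': array([ 0.72558318, -0.58564333,  0.19433969]), 'ft_torque': array([0.02859969, 0.0074544 , 0.01397078]), 'grasp_force': 0.0, 'opening': 85.74696797570168}
```

View pics/top0.png

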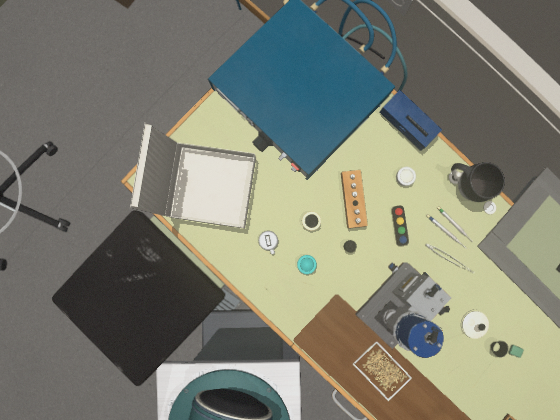

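View pics/side0.png

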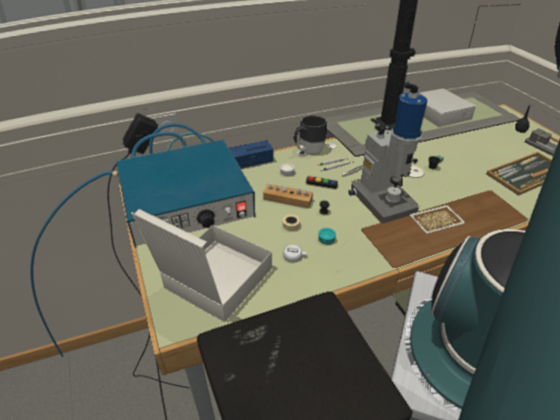

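The top view shows the carton at (213,188) with its lid at the left. The punch block is at (354,199), the oil block at (400,225), the brass pot at about (311,221), the turquoise pot at (307,265), the counter at (268,241), the valve at (350,246), and a steel pot candidate at (405,177). The white/chrome disc at (475,324) could be confused with the steel pot.

```bash
python3 - <<'E'
from h import *
crop('top0',120,115,270,240,5.2,'c1'); crop('top0',250,150,425,280,4.5,'c2')
d=load('top0')
print(px(d,[[0,0,0],[152,658,200]]))
for n,u,v,z in[('punch',354,199,25),('oil',400,225,16),('brass',311,221,20),('steel',405,177,20),('disc',475,324,20),('valve',350,246,32),('cnt',268,241,20)]: print(n,pt(d,u,v,z).round())
E
```

```text
[[228.56828675 428.44573249]
 [-99.94249081 373.20618779]]
punch [ 498. -287.   25.]
oil [ 440. -388.   16.]
brass [ 453. -192.   20.]
steel [ 545. -403.   20.]
disc [ 217. -548.   20.]
valve [ 397. -274.   32.]
cnt [413. -98.  20.]
```

View pics/c1.png

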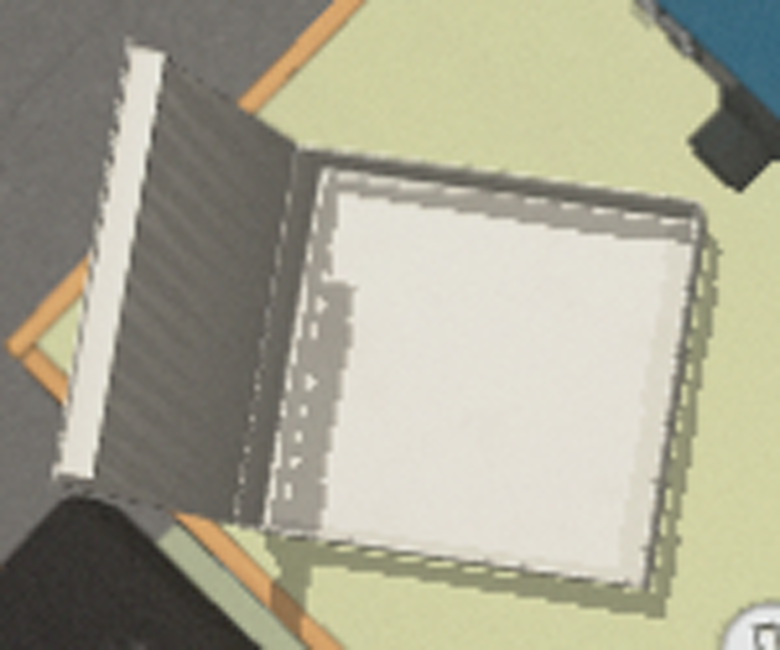

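View pics/c2.png

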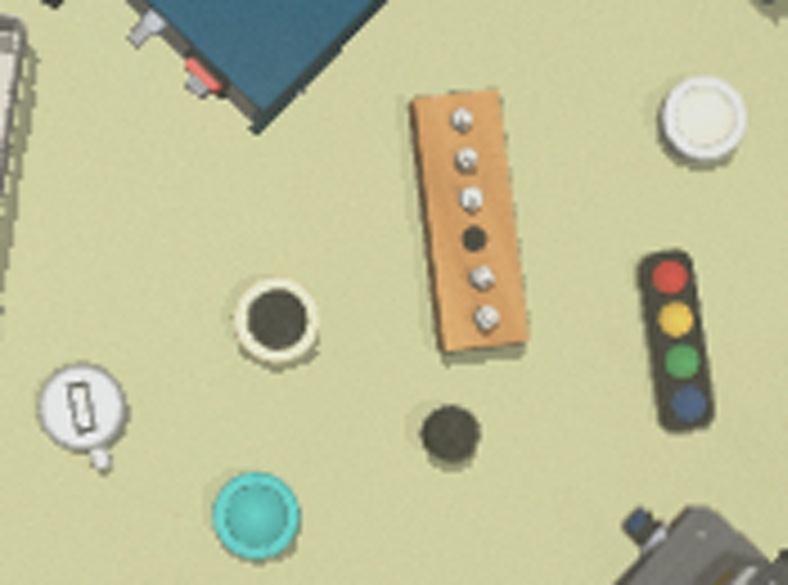

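The crops agree with the description. The steel pot (cream window) is at c2 (703,118), the brass pot (black window) at (277,321), and the turquoise look-alike at (256,515) stays put. In c1 the carton rim corners are (300,150), (703,205), (645,587) and (265,527).

```bash
python3 - <<'E'
from h import *
d=load('top0')
c1=lambda u,v,z:pt(d,120+u/5.2,115+v/5.2,z)
c2=lambda u,v,z:pt(d,250+u/4.5,150+v/4.5,z)
C=np.array([c1(300,150,50),c1(703,205,50),c1(645,587,50),c1(265,527,50)])
print('rim',C.round(),'c',C.mean(0).round(1),'len',[round(np.linalg.norm(C[i]-C[i-1])) for i in range(4)])
a=[C[0]-C[1],C[3]-C[2]]; print('back dir deg',[np.degrees(np.arctan2(x[1],x[0])).round(1) for x in a],'left dir',[np.degrees(np.arctan2(x[1],x[0])).round(1) for x in (C[3]-C[0],C[2]-C[1])])
P=np.array([c2(413,100,25),c2(498,90,25),c2(526,343,25),c2(442,352,25)])
print('punch',P.mean(0).round(1),[round(np.linalg.norm(P[i]-P[i-1])) for i in range(4)],'len dir',[np.degrees(np.arctan2(x[1],x[0])).round(1) for x in(P[0]-P[3],P[1]-P[2])])
o=np.array([c2(670,277,16),c2(688,404,16)]);x=o[0]-o[1];print('oil',c2(676,341,16).round(1),o.mean(0).round(1),np.degrees(np.arctan2(x[1],x[0])).round(1))
print('brass',c2(277,321,20).round(1),'steel',c2(703,118,20).round(1), 'turq',c2(256,515,20).round(1),'valve',c2(450,433,32).round(1),'boxcorner z100',c2(258,130,100).round(1))
e=np.array(r.state()['ee_rot']);print('yaw of tool y',np.degrees(np.arctan2(e[1,1],e[0,1])))
E
```

```text
rim [[625.  90.  50.]
 [597. -76.  50.]
 [441. -49.  50.]
 [469. 106.  50.]] c [533.2  17.6  50. ] len [157, 169, 158, 158]
back dir deg [np.float64(80.4), np.float64(79.7)] left dir [np.float64(174.3), np.float64(170.2)]
punch [ 498.3 -287.9   25. ] [123, 42, 123, 41] len dir [np.float64(4.5), np.float64(4.1)]
oil [ 437.9 -388.1   16. ] [ 438.2 -389.6   16. ] 5.9
brass [ 452.7 -193.7   20. ] steel [ 546.3 -405.4   20. ] turq [ 359.9 -180.9   20. ] valve [ 396.6 -273.8   32. ] boxcorner z100 [ 534.9 -183.1  100. ]
yaw of tool y 77.00509210093523
```

Confusables for steel: cream-lid at top0 (406,176), which I choose; turquoise (307,265); counter (268,241); disc (475,324). For brass: the one at (311.5,221). The close crop confirmed both.

Emit:
arm_command(series=[[85,[0,0,-7],[0,0,0.178]],[85,[0,0,-7],[0,0,0.178]],[85,[0,0,-7],[0,0,0.178]],[85,[0,0,-7],[0,0,0.178]],[85,[0,0,-7],[0,0,0.178]],[85,[0,0,-7],[0,0,0.178]],[85,[0,0,-7],[0,0,0.178]],[85,[0,0,-7],[0,0,0.178]],[85,[0,0,-7],[0,0,0.178]],[85,[0,0,-7],[0,0,0.178]],[85,[0,0,-7],[0,0,0.178]],[85,[0,0,-7],[0,0,0.178]],[85,[0,0,-7],[0,0,0.178]],[85,[0,0,-7],[0,0,0.178]],[85,[0,0,-7],[0,0,0.178]],[85,[0,0,0],[0,0,0.178]]], newtons=60)

```text
time_s: 2.15
ee_pos: [151.8, 657.8, 307.0]
ee_rot: [[0.998, 0.061, 0.0], [0.061, -0.998, 0.0], [0.0, -0.0, -1.0]]
force: [-0.4, -0.8, -0.4]
opening: 84.8
grasp_force: 0.0
```

Emit:
arm_command(series=[[85,[19,40,0],[0,0,0]],[85,[19,40,0],[0,0,0]],[85,[19,40,0],[0,0,0]],[85,[19,40,0],[0,0,0]],[85,[19,40,0],[0,0,0]],[85,[19,40,0],[0,0,0]],[85,[19,40,0],[0,0,0]],[85,[19,40,0],[0,0,0]],[85,[19,40,0],[0,0,0]],[85,[19,40,0],[0,0,0]],[85,[19,40,0],[0,0,0]],[85,[19,40,0],[0,0,0]]])

```text
time_s: 3.65
ee_pos: [411.7, 192.6, 306.6]
ee_rot: [[0.998, 0.067, 0.0], [0.067, -0.998, 0.0], [0.0, -0.0, -1.0]]
force: [0.4, -0.1, -0.1]
opening: 84.8
grasp_force: 0.0
```

Emit:
arm_command(series=[[85,[4,40,0],[0,0,0]],[85,[4,45,0],[0,0,0]],[85,[4,45,0],[0,0,0]],[85,[4,45,0],[0,0,0]],[85,[4,45,0],[0,0,0]],[85,[4,45,5],[0,0,0]],[85,[4,45,15],[0,0,0]],[85,[4,45,20],[0,0,0]],[85,[4,45,20],[0,0,0]],[85,[4,45,20],[0,0,0]],[85,[4,40,20],[0,0,0]],[85,[0,0,0],[0,0,0]]])

```text
time_s: 5.15
ee_pos: [486.9, -288.6, 204.1]
ee_rot: [[0.998, 0.064, -0.003], [0.064, -0.998, 0.002], [-0.003, -0.002, -1.0]]
force: [0.0, -0.3, 0.5]
opening: 84.8
grasp_force: 0.0
```

```bash
cat >> h.py <<'E'
def to(x,y,z,yaw):
    s=r.state();R=np.array(s['ee_rot']);p=np.array(s['ee_pos'])
    c=np.degrees(np.arctan2(R[1,1],R[0,1])); dy=(yaw-c+180)%360-180
    print('at',p.round(1),'yaw',c.round(1),'tool shift first',(R.T@(np.array([x,y,z])-p)).round(1),'then wz',np.radians(-dy).round(3),'t',round(s['time_s'],1))
def box(c,yaw,L,W,z0,z1):
    a=np.radians(yaw);l=np.array([np.cos(a),np.sin(a)]);w=np.array([-l[1],l[0]])
    return np.array([[*(np.array(c)[:2]+i*l*L/2+j*w*W/2),z] for z in(z0,z1) for i,j in((1,1),(1,-1),(-1,-1),(-1,1))])
def mark(tag,out,pts,s=1.4):
    d=load(tag);im=cv2.resize(d['img'][:,:,::-1].copy(),None,fx=s,fy=s,interpolation=cv2.INTER_CUBIC)
    for u,v in px(d,pts): 
        if abs(u)<2000 and abs(v)<2000: cv2.circle(im,(int(u*s),int(v*s)),2,(255,0,255),-1)
    cv2.imwrite(f'pics/{out}.png',im)
E
python3 - <<'E'
from h import *
d=snap('wrist','w1'); P=box((498,-288),4.3,124,42,0,25)
print(px(d,P).round())
O=box((438,-389),5.5,88,26,0,16)
cir=lambda x,y,z:np.array([[x+21*np.cos(t),y+21*np.sin(t),z] for t in np.linspace(0,6.28,25)])
mark('w1','m1',np.vstack([P,O,cir(546.3,-405.4,20),cir(452.7,-193.7,20)]))
to(498,-288,60,-85.7)
E
```

```text
[[260. 115.]
 [296. 114.]
 [295. 214.]
 [263. 214.]
 [258. 115.]
 [297. 115.]
 [296. 221.]
 [262. 221.]]
at [ 487.1 -287.6  205.5] yaw -86.3 tool shift first [ 11.1   1.4 145.5] then wz -0.01 t 5.2
```

View pics/m1.png

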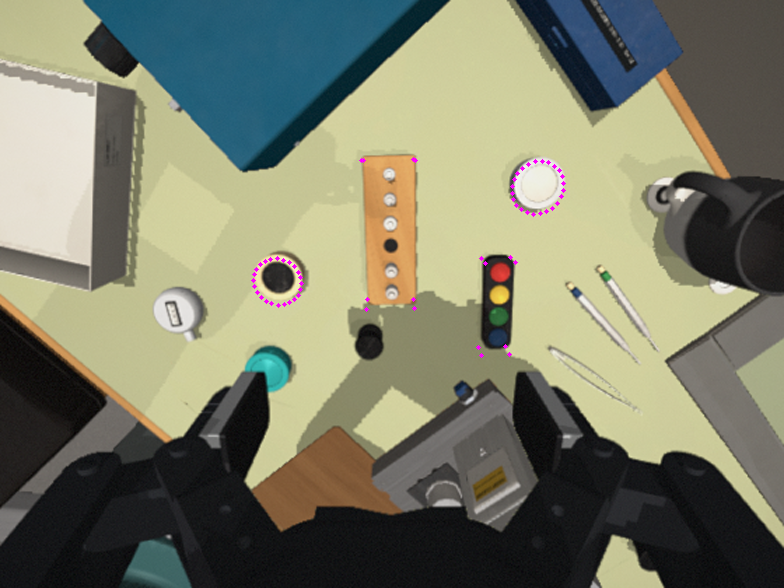

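The wrist picture has every prediction within about 3 px. The punch block is at marked (389,230), the oil block at (497,302), the steel pot at (540,186) and the brass pot at (280,277). So descend on the punch block.

Emit:
arm_command(series=[[64,[12,1,20],[0,0,-0.01]],[64,[0,0,40],[0,0,0]],[64,[0,0,40],[0,0,0]],[64,[0,0,40],[0,0,0]],[64,[0,0,30],[0,0,0]],[64,[0,0,20],[0,0,0]],[64,[0,0,10],[0,0,0]],[30,[0,0,0],[0,0,0]],[30,[0,0,0],[0,0,0]],[30,[0,0,0],[0,0,0]],[30,[0,0,0],[0,0,0]],[30,[0,0,0],[0,0,0]]], newtons=60)

```text
time_s: 6.7
ee_pos: [499.7, -287.2, 6.9]
ee_rot: [[0.997, 0.077, 0.0], [0.077, -0.997, -0.0], [0.0, 0.0, -1.0]]
force: [-0.9, -0.1, 0.2]
opening: 30.3
grasp_force: 0.0
```

```bash
python3 - <<'E'
from h import *
d=snap('wrist','w2'); print(r.state()['opening'],r.state()['grasp_force'])
mark('w2','m2',box((499,-288),4.3,124,42,0,25))
E
```

```text
30.308219627115182 0.0
```

View pics/m2.png

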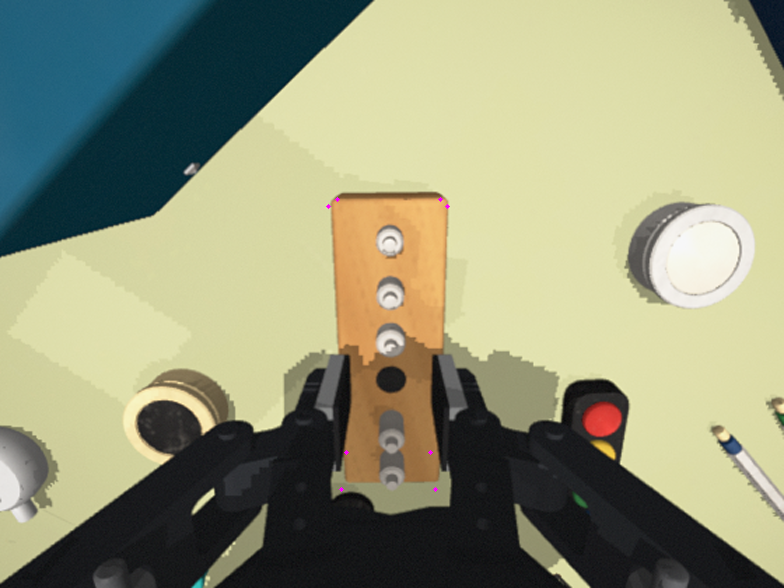

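```bash
python3 - <<'E'
from h import *
d=load('w2')
R=np.array(r.state()['ee_rot']);p=np.array(r.state()['ee_pos']);print(p)
for h in(0,10,19,30):
  for o in(15,21): print(h,o,(px(d,[p+R@np.array([x,y,-h]) for x in(-11,11) for y in(-o,o)])*1.4).round().tolist())
crop('w2',190,230,370,350,4.3,'c3')
E
```

```text
[ 499.66505273 -287.2297506     6.84085202]
0 15 [[353.0, 366.0], [421.0, 366.0], [352.0, 320.0], [422.0, 320.0]]
0 21 [[340.0, 366.0], [434.0, 366.0], [338.0, 320.0], [436.0, 320.0]]
10 15 [[351.0, 377.0], [422.0, 377.0], [350.0, 329.0], [424.0, 329.0]]
10 21 [[337.0, 377.0], [436.0, 377.0], [335.0, 329.0], [438.0, 329.0]]
19 15 [[349.0, 388.0], [424.0, 388.0], [348.0, 338.0], [425.0, 338.0]]
19 21 [[335.0, 388.0], [439.0, 388.0], [332.0, 338.0], [441.0, 338.0]]
30 15 [[347.0, 404.0], [426.0, 404.0], [345.0, 351.0], [428.0, 351.0]]
30 21 [[331.0, 404.0], [442.0, 404.0], [328.0, 351.0], [444.0, 351.0]]
```

View pics/c3.png

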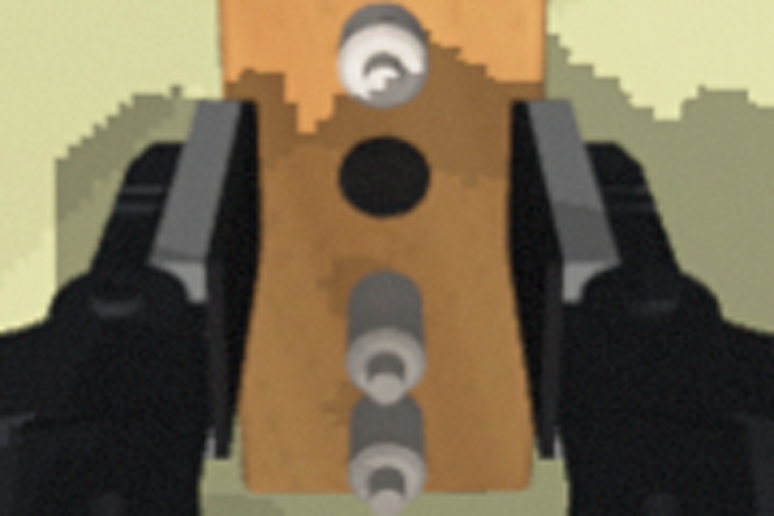

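```bash
python3 - <<'E'
from h import *
d=load('w1')
p=np.array([487.1,-287.6,205.5]);R=np.array(r.state()['ee_rot'])
for h in(0,10,20,30,40,50):
  print(h,(px(d,[p+R@np.array([11,y,-h]) for y in(-42.5,42.5)])*1.4).round().tolist())
T=np.array(d['world_from_camera']);print('cam in tool',(R.T@(T[:3,3]-p)).round(1),'now',(R.T@(np.array(load('w2')['world_from_camera'])[:3,3]-np.array(r.state()['ee_pos']))).round(1))
E
```

```text
0 [[285.0, 322.0], [484.0, 320.0]]
10 [[279.0, 331.0], [489.0, 329.0]]
20 [[272.0, 342.0], [495.0, 339.0]]
30 [[265.0, 353.0], [501.0, 351.0]]
40 [[257.0, 367.0], [508.0, 364.0]]
50 [[248.0, 382.0], [516.0, 379.0]]
cam in tool [  79.7    4.  -169.6] now [  79.4    1.7 -171.3]
```

```bash
python3 - <<'E'
from h import *
d=snap('side','s2');R=np.array(r.state()['ee_rot']);p=np.array(r.state()['ee_pos'])
q=[p+R@np.array([x,0,-h]) for h in(0,) for x in(-11,11)]+[p+R@np.array([-11,y,-h]) for h in(0,19,30) for y in(-30,30)]
u=px(d,q);c=u.mean(0).astype(int);print(c)
im=d['img'][:,:,::-1].copy();x0,y0=c-[50,45];im=cv2.resize(im[y0:y0+80,x0:x0+110],None,fx=7,fy=7,interpolation=cv2.INTER_CUBIC)
for k,a in enumerate(u): cv2.circle(im,tuple(int(v) for v in (a-[x0,y0])*7),3,[(0,0,255),(0,0,255),(255,0,255),(255,0,255),(255,255,0),(255,255,0),(0,255,0),(0,255,0)][k],-1)
cv2.imwrite('pics/c4.png',im)
E
```

```text
[291 194]
```

View pics/c4.png

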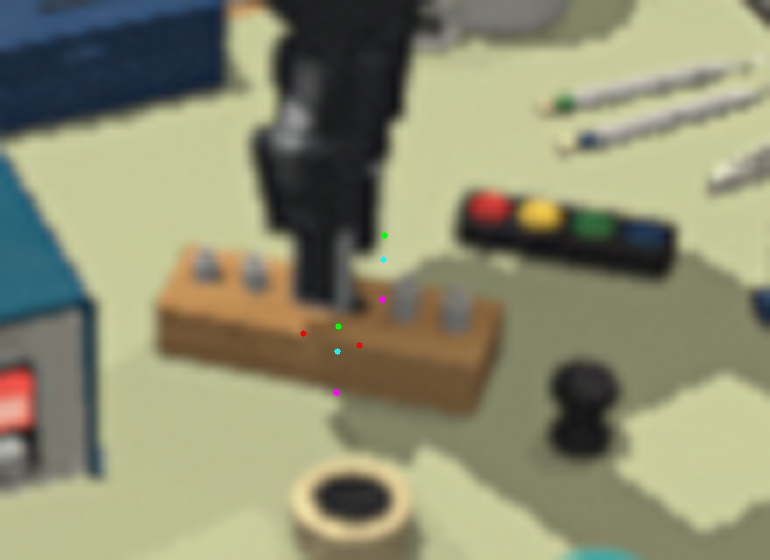

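The wrist and side views both show the fingertips about 30 mm behind the reported TCP, sitting over the wood. I'll allow for that.

Emit:
arm_command(series=[[64,[0,0,0],[0,0,0]],[64,[0,0,0],[0,0,0]],[64,[0,0,0],[0,0,0]],[64,[0,0,8],[0,0,0]],[64,[0,0,8],[0,0,0]],[64,[0,0,4],[0,0,0]],[64,[0,0,0],[0,0,0]]])

```text
time_s: 7.68
ee_pos: [499.4, -287.0, -13.8]
ee_rot: [[0.997, 0.077, -0.001], [0.077, -0.997, 0.0], [-0.001, -0.0, -1.0]]
force: [0.8, -0.1, -0.5]
opening: 64.4
grasp_force: 0.0
```

Emit:
arm_command(series=[[64,[0,0,5],[0,0,0]],[64,[0,0,5],[0,0,0]],[30,[0,0,0],[0,0,0]],[30,[0,0,0],[0,0,0]],[30,[0,0,0],[0,0,0]],[30,[0,0,0],[0,0,0]],[30,[0,0,0],[0,0,0]]])

```text
time_s: 8.55
ee_pos: [499.6, -287.2, -23.2]
ee_rot: [[0.997, 0.077, 0.0], [0.077, -0.997, -0.0], [0.0, 0.0, -1.0]]
force: [0.2, -0.2, -0.2]
opening: 40.9
grasp_force: 62.1
```

Emit:
arm_command(series=[[30,[0,0,-40],[0,0,0]],[30,[0,0,-40],[0,0,0]],[30,[0,0,-40],[0,0,0]],[30,[0,-20,-40],[0,0,0]],[30,[0,-40,-40],[0,0,0]],[30,[0,-40,0],[0,0,0]],[30,[0,-40,0],[0,0,0]],[30,[0,-40,0],[0,0,0]],[30,[0,0,0],[0,0,-0.178]],[30,[0,0,0],[0,0,-0.178]],[30,[0,0,0],[0,0,-0.178]],[30,[0,0,0],[0,0,-0.178]],[30,[0,0,0],[0,0,-0.178]],[30,[0,0,0],[0,0,-0.178]],[30,[0,0,0],[0,0,-0.178]],[30,[0,0,0],[0,0,-0.178]]])

```text
time_s: 10.55
ee_pos: [485.6, -107.6, 176.2]
ee_rot: [[0.064, 0.998, -0.001], [0.998, -0.064, 0.0], [0.0, -0.001, -1.0]]
force: [-0.4, -0.1, -3.6]
opening: 40.6
grasp_force: 63.0
```

Emit:
arm_command(series=[[30,[0,0,0],[0,0,-0.178]],[30,[0,0,0],[0,0,-0.178]],[30,[0,0,0],[0,0,-0.178]],[30,[0,0,0],[0,0,-0.178]],[30,[0,0,0],[0,0,-0.178]],[30,[0,0,0],[0,0,-0.178]],[30,[0,0,0],[0,0,-0.178]],[30,[0,0,0],[0,0,-0.178]],[30,[0,0,0],[0,0,-0.178]],[30,[0,0,0],[0,0,-0.178]],[30,[0,0,0],[0,0,-0.178]],[30,[0,0,0],[0,0,-0.178]],[30,[0,0,0],[0,0,-0.178]],[30,[0,0,0],[0,0,-0.178]],[30,[0,0,0],[0,0,-0.178]],[30,[0,0,0],[0,0,-0.178]],[30,[0,0,0],[0,0,-0.178]],[30,[0,0,0],[0,0,0]]])

```text
time_s: 12.8
ee_pos: [495.5, -41.1, 173.8]
ee_rot: [[-0.27, -0.963, -0.007], [-0.961, 0.27, -0.051], [0.051, -0.007, -0.999]]
force: [-0.4, -0.7, -4.1]
opening: 40.4
grasp_force: 63.1
```

```bash
python3 - <<'E'
from h import *
d=snap('wrist','w3'); print(r.state()['joint_pos'].round(1),r.state()['opening'])
mark('w3','m3',box((534,20),80,170,160,50,50)); to(498.5,26,150,170)
E
```

```text
[  -5.9  -15.4  106.    -2.9   89.5 -170.1] 40.292620558692995
at [495.4 -42.3 174. ] yaw 164.2 tool shift first [-67.7  15.8  20.5] then wz -0.101 t 12.8
```

View pics/m3.png

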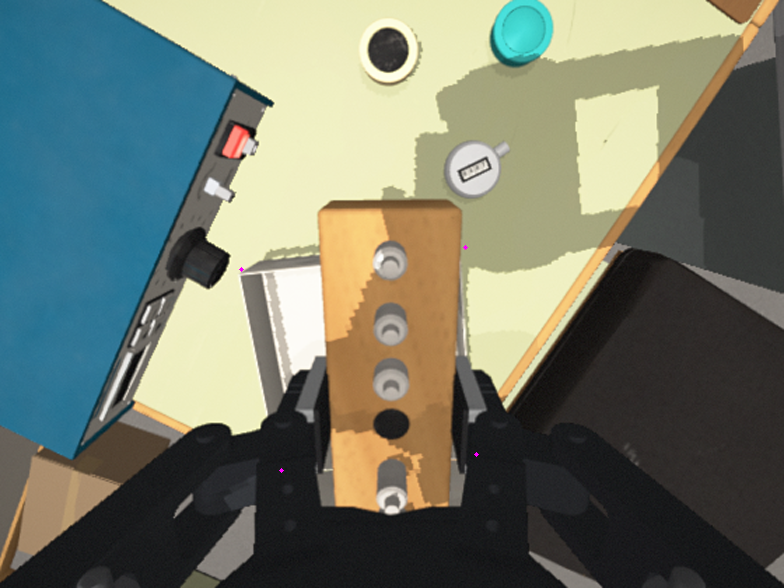

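```bash
cat >> h.py <<'E'
from scipy.spatial.transform import Rotation as Ro
def to2(x,y,z,yaw):
    s=r.state();R=np.array(s['ee_rot']);p=np.array(s['ee_pos']);a=np.radians(yaw)
    G=np.array([[-np.sin(a),np.cos(a),0],[np.cos(a),np.sin(a),0],[0,0,-1.]])
    print('at',p.round(1),'shift',(R.T@(np.array([x,y,z])-p)).round(1),'then rot',Ro.from_matrix(R.T@G).as_rotvec().round(3),'t',round(s['time_s'],1))
E
python3 - <<'E'
from h import *
to2(498.5,26,174,170)
E
```

```text
at [495.4 -42.3 174. ] shift [-66.5  15.6  -3.5] then rot [-0.005 -0.051 -0.102] t 12.8
```

Emit:
arm_command(series=[[30,[-22,5,-1],[0,0,0]],[30,[-22,5,-1],[0,0,0]],[30,[-22,5,-1],[0,0,0]],[30,[0,0,0],[-0.005,-0.051,-0.05]],[30,[0,0,0],[0,0,-0.05]],[30,[0,0,0],[0,0,0]],[30,[0,0,0],[0,0,0]]])

```text
time_s: 13.72
ee_pos: [499.3, 23.6, 173.9]
ee_rot: [[-0.179, -0.984, 0.001], [-0.984, 0.179, -0.0], [0.0, -0.001, -1.0]]
force: [-0.1, 0.2, -4.5]
opening: 40.5
grasp_force: 63.1
```

```bash
python3 - <<'E'
from h import *
print(r.state()['joint_pos'].round(1))
to2(498.5,26,80,170)
d=snap('wrist','w4'); mark('w4','m4',box((534,20),80,170,160,50,50))
E
```

```text
[  -0.2  -15.2  105.8   -0.    89.3 -169.9]
at [499.3  23.6 173.9] shift [-2.2  1.3 93.9] then rot [-0.001 -0.    -0.006] t 13.7
```

View pics/m4.png

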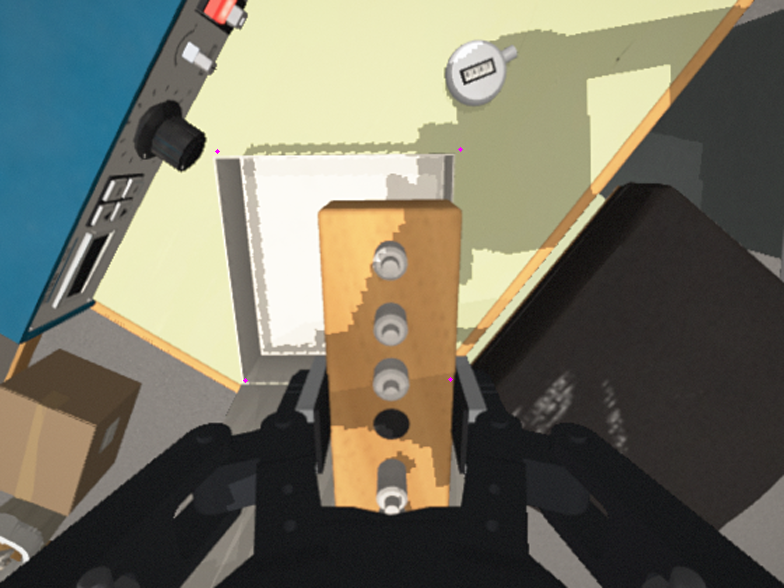

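The front rim corners are at (217,158) and (455,155), about 3 mm from the prediction, so the carton centre is about (535,22). Lowering the punch block.

Emit:
arm_command(series=[[30,[-5,0.5,30],[0,0,0]],[30,[0,0,40],[0,0,0]],[30,[0,0,40],[0,0,0]],[30,[0,0,40],[0,0,0]],[30,[0,0,25],[0,0,0]],[30,[0,0,10],[0,0,0]],[30,[0,0,5],[0,0,0]],[30,[0,0,3],[0,0,0]],[30,[0,0,1],[0,0,0]],[30,[0,0,0],[0,0,0]]])

```text
time_s: 15.02
ee_pos: [500.3, 29.0, -19.5]
ee_rot: [[-0.178, -0.984, 0.002], [-0.984, 0.178, -0.0], [-0.0, -0.002, -1.0]]
force: [0.6, -0.0, -4.4]
opening: 40.0
grasp_force: 63.0
```

Emit:
arm_command(series=[[52,[0,0,0],[0,0,0]],[52,[0,0,0],[0,0,0]],[52,[0,0,0],[0,0,0]],[52,[0,0,-20],[0,0,0]],[52,[0,0,-40],[0,0,0]],[52,[0,0,-40],[0,0,0]],[52,[0,0,-40],[0,0,0]],[52,[0,0,-40],[0,0,0]],[52,[0,0,-20],[0,0,0]],[52,[0,0,0],[0,0,0.178]],[52,[0,0,0],[0,0,0.178]],[52,[0,0,0],[0,0,0.178]],[52,[0,0,0],[0,0,0.178]],[52,[0,0,0],[0,0,0.178]],[52,[0,0,0],[0,0,0.178]],[52,[0,0,0],[0,0,0.178]],[52,[0,0,0],[0,0,0.178]],[52,[0,0,0],[0,0,0.178]],[52,[0,0,0],[0,0,0.178]]])

```text
time_s: 17.4
ee_pos: [499.5, 29.0, 179.1]
ee_rot: [[-0.923, 0.384, 0.001], [0.384, 0.923, -0.0], [-0.001, -0.0, -1.0]]
force: [0.8, -0.5, 0.2]
opening: 52.2
grasp_force: 0.0
```

Emit:
arm_command(series=[[52,[0,0,0],[0,0,0.178]],[52,[0,0,0],[0,0,0.178]],[52,[0,0,0],[0,0,0.178]],[52,[0,0,0],[0,0,0.178]],[52,[0,0,0],[0,0,0.178]],[52,[0,0,0],[0,0,0.178]],[52,[0,0,0],[0,0,0.178]],[52,[0,0,0],[0,0,0.178]],[52,[0,0,0],[0,0,0.178]],[52,[0,0,0],[0,0,0.178]],[52,[0,0,0],[0,0,0.178]],[52,[0,0,0],[0,0,0.178]],[52,[0,0,0],[0,0,0.178]],[52,[0,0,0],[0,0,0.178]],[52,[0,0,0],[0,0,0.178]],[52,[0,0,0],[0,0,0]]])

```text
time_s: 19.4
ee_pos: [499.5, 29.0, 179.3]
ee_rot: [[0.996, 0.085, 0.001], [0.085, -0.996, -0.0], [0.001, 0.001, -1.0]]
force: [0.2, -0.2, -0.3]
opening: 51.8
grasp_force: 0.0
```

Emit:
arm_command(series=[[52,[-10,41,0],[0,0,0]],[52,[-10,41,0],[0,0,0]],[52,[-10,41,0],[0,0,0]],[52,[-10,41,0],[0,0,0]],[52,[-10,41,0],[0,0,0]],[52,[-10,41,0],[0,0,0]],[52,[-10,41,0],[0,0,0]],[52,[-10,41,0],[0,0,0]],[52,[-10,41,0],[0,0,0]],[52,[-10,41,0],[0,0,0]],[52,[0,0,0],[0,0,0]]])

```text
time_s: 20.78
ee_pos: [433.5, -389.9, 179.1]
ee_rot: [[0.996, 0.086, 0.0], [0.086, -0.996, 0.0], [0.0, -0.0, -1.0]]
force: [-0.5, 0.4, -1.5]
opening: 52.2
grasp_force: 0.0
```

```bash
python3 - <<'E'
from h import *
d=snap('wrist','w5'); s=r.state(); print(s['joint_pos'].round(1))
to2(439,-389,100,-84.5)
mark('w5','m5',box((438,-389),5.5,88,26,16,16))
hsv=cv2.cvtColor(d['img'],cv2.COLOR_RGB2HSV)
for n,lo,hi in(('red',(0,150,120),(6,255,255)),('yel',(20,150,150),(32,255,255)),('grn',(45,80,60),(75,255,255)),('blu',(105,90,50),(125,255,255))):
    m=cv2.inRange(hsv,lo,hi);k,l,st,c=cv2.connectedComponentsWithStats(m)
    print(n,[(c[i].round(1).tolist(),int(st[i,4]),pt(d,*c[i],15).round(1).tolist()) for i in range(1,k) if 60<st[i,4]<2500])
E
```

```text
[-44.4  -4.5  96.    0.1  88.5  40.7]
at [ 433.9 -388.5  179.2] shift [ 5.   0.9 79.2] then rot [-0.001 -0.001 -0.01 ] t 20.8
red [([277.4, 147.7], 201, [473.1, -386.2, 15.0])]
yel [([277.9, 166.7], 189, [452.5, -388.5, 15.0])]
grn [([278.4, 184.7], 202, [432.3, -390.8, 15.0])]
blu [([278.9, 202.3], 183, [411.8, -393.0, 15.0])]
```

Emit:
arm_command(series=[[52,[6.5,1.5,30],[0,0,-0.024]],[52,[0,0,40],[0,0,0]],[52,[0,0,40],[0,0,0]],[52,[0,0,40],[0,0,0]],[52,[0,0,30],[0,0,0]],[52,[0,0,15],[0,0,0]],[52,[0,0,6],[0,0,0]],[52,[0,0,3],[0,0,0]],[10,[0,0,0],[0,0,0]],[10,[0,0,0],[0,0,0]],[10,[0,0,0],[0,0,0]],[10,[0,0,0],[0,0,0]],[10,[0,0,0],[0,0,0]]])

```text
time_s: 22.45
ee_pos: [441.8, -389.4, -22.7]
ee_rot: [[0.994, 0.108, 0.003], [0.108, -0.994, -0.002], [0.003, 0.002, -1.0]]
force: [-1.5, 0.6, 6.1]
opening: 23.4
grasp_force: 59.7
```

Emit:
arm_command(series=[[10,[0,0,-20],[0,0,0]],[10,[0,0,-40],[0,0,0]],[10,[0,0,-40],[0,0,0]],[10,[0,0,-40],[0,0,0]],[10,[0,0,-40],[0,0,0]],[10,[0,0,-25],[0,0,0]],[10,[18,-39,0],[0,0,0]],[10,[18,-39,0],[0,0,0]],[10,[18,-39,0],[0,0,0]],[10,[18,-39,0],[0,0,0]],[10,[18,-39,0],[0,0,0]],[10,[18,-39,0],[0,0,0]],[10,[18,-39,0],[0,0,0]],[10,[18,-39,0],[0,0,0]],[10,[18,-39,0],[0,0,0]]])

```text
time_s: 24.32
ee_pos: [564.4, -21.1, 182.8]
ee_rot: [[0.994, 0.108, 0.003], [0.108, -0.994, -0.001], [0.003, 0.001, -1.0]]
force: [0.8, -0.9, 0.2]
opening: 23.6
grasp_force: 59.1
```

Emit:
arm_command(series=[[10,[0,0,0],[0,0,-0.161]],[10,[0,0,0],[0,0,-0.161]],[10,[0,0,0],[0,0,-0.161]],[10,[0,0,0],[0,0,-0.161]],[10,[0,0,0],[0,0,-0.161]],[10,[0,0,0],[0,0,-0.161]],[10,[0,0,0],[0,0,-0.161]],[10,[0,0,0],[0,0,-0.161]],[10,[0,0,0],[0,0,0]]])

```text
time_s: 25.45
ee_pos: [564.2, -22.5, 182.4]
ee_rot: [[0.175, 0.985, 0.003], [0.985, -0.175, -0.001], [-0.0, 0.003, -1.0]]
force: [0.5, -0.0, -0.8]
opening: 23.9
grasp_force: 59.2
```

```bash
python3 - <<'E'
from h import *
d=snap('wrist','w6'); s=r.state(); print(s['joint_pos'].round(1),s['opening'])
to2(565.1,-19.9,100,-10)
c=np.array([535,22]);e=np.array([.174,.985]);f=np.array([-.985,.174])
mark('w6','m6',np.vstack([box(c,80,170,160,50,50),box(c+36*f,80,124,42,27,27)]))
E
```

```text
[-4.9 -6.9 98.  -0.  88.8  5.4] 23.61929983883024
at [564.2 -22.5 182.2] shift [ 2.7  0.2 82.2] then rot [ 0.003  0.    -0.004] t 25.5
```

View pics/m6.png

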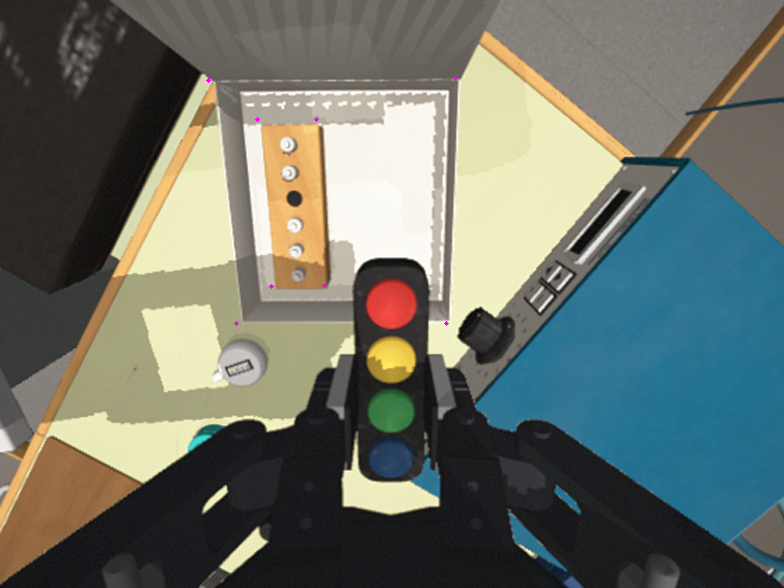

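The punch block sits in the left half. The rim fits to about 2 mm, with corners (215,82), (458,80), (447,320) and (243,322). Lowering the oil block.

Emit:
arm_command(series=[[10,[3,2,30],[0,0,0]],[10,[0,0,40],[0,0,0]],[10,[0,0,40],[0,0,0]],[10,[0,0,40],[0,0,0]],[10,[0,0,30],[0,0,0]],[10,[0,0,12],[0,0,0]],[10,[0,0,6],[0,0,0]],[10,[0,0,3],[0,0,0]],[10,[0,0,1],[0,0,0]],[10,[0,0,0],[0,0,0]]])

```text
time_s: 26.75
ee_pos: [567.4, -20.0, -20.3]
ee_rot: [[0.174, 0.985, 0.002], [0.985, -0.174, -0.001], [-0.0, 0.003, -1.0]]
force: [0.2, 0.3, -0.6]
opening: 23.4
grasp_force: 59.2
```

Emit:
arm_command(series=[[36,[0,0,0],[0,0,0]],[36,[0,0,0],[0,0,0]],[36,[0,0,-20],[0,0,0]],[36,[0,0,-40],[0,0,0]],[64,[0,0,-40],[0,0,0]],[64,[0,0,-40],[0,0,0]],[64,[0,0,-40],[0,0,0]],[64,[0,0,-20],[0,0,-0.17]],[64,[22,-35,0],[0,0,0]]])

```text
time_s: 27.88
ee_pos: [532.8, 1.9, 182.3]
ee_rot: [[0.003, 1.0, 0.005], [1.0, -0.003, -0.001], [-0.001, 0.005, -1.0]]
force: [-0.3, -0.2, 0.0]
opening: 64.1
grasp_force: 0.0
```

```bash
python3 - <<'E'
from h import *
to2(454.5,-195,180,90); print(r.state()['joint_pos'].round(1))
E
```

```text
at [532.8   1.9 182.3] shift [-197.1  -77.6    2. ] then rot [ 0.003  0.004 -1.574] t 27.9
[ -2.5 -11.2 101.7  -0.   89.2  -2.3]
```

Emit:
arm_command(series=[[64,[-40,-15,0],[0.003,0.004,0]],[64,[-40,-15,0],[0,0,0]],[64,[-40,-16,0],[0,0,0]],[64,[-40,-16,0],[0,0,0]],[64,[-37,-16,0],[0,0,0]],[64,[0,0,0],[0,0,-0.175]],[64,[0,0,0],[0,0,-0.175]],[64,[0,0,0],[0,0,-0.175]],[64,[0,0,0],[0,0,-0.175]],[64,[0,0,0],[0,0,-0.175]],[64,[0,0,0],[0,0,-0.175]],[64,[0,0,0],[0,0,-0.175]],[64,[0,0,0],[0,0,-0.175]],[64,[0,0,0],[0,0,-0.175]],[64,[0,0,0],[0,0,0]]])

```text
time_s: 29.75
ee_pos: [452.9, -194.3, 179.9]
ee_rot: [[-1.0, 0.002, -0.0], [0.002, 1.0, 0.003], [0.0, 0.003, -1.0]]
force: [1.0, -0.8, 0.2]
opening: 63.9
grasp_force: 0.0
```

```bash
python3 - <<'E'
from h import *
d=snap('wrist','w7'); g=cv2.cvtColor(d['img'],cv2.COLOR_RGB2GRAY)
u=px(d,[[454.5,-195,20]])[0];print(u)
m=cv2.inRange(g,0,70); k,l,st,c=cv2.connectedComponentsWithStats(m)
for i in range(1,k):
    if np.hypot(*(c[i]-u))<40 and st[i,4]>100: print(c[i],st[i],pt(d,*c[i],20).round(1))
to2(454.5,-195,-20,90)
mark('w7','m7',[[454.5+21*np.cos(t),-195+21*np.sin(t),20] for t in np.linspace(0,6.28,25)])
E
```

```text
[279.05084699 184.80650253]
[280.4549763  186.49526066] [269 175  24  23 422] [ 456.4 -193.4   20. ]
at [ 452.9 -194.3  179.7] shift [ -1.7  -1.3 199.7] then rot [ 0.003 -0.    -0.005] t 29.8
```

View pics/m7.png

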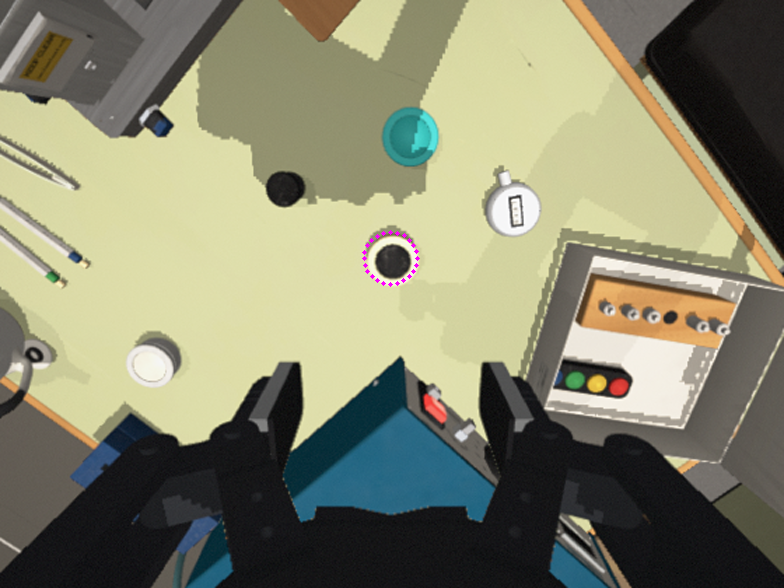

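The brass pot sits where predicted, at marked (392,260), and the oil block is at the front right of the carton. Grasping the brass pot.

Emit:
arm_command(series=[[64,[-2.5,0.5,40],[0.003,0,0]],[64,[0,0,40],[0,0,0]],[64,[0,0,40],[0,0,0]],[64,[0,0,40],[0,0,0]],[64,[0,0,25],[0,0,0]],[64,[0,0,10],[0,0,0]],[64,[0,0,5],[0,0,0]],[30,[0,0,0],[0,0,0]],[30,[0,0,0],[0,0,0]],[30,[0,0,0],[0,0,0]],[30,[0,0,0],[0,0,0]],[30,[0,0,0],[0,0,0]]], newtons=45)

```text
time_s: 31.3
ee_pos: [455.8, -193.9, -20.1]
ee_rot: [[-1.0, 0.001, 0.0], [0.001, 1.0, -0.0], [-0.0, -0.0, -1.0]]
force: [-0.7, 0.3, 6.4]
opening: 39.4
grasp_force: 45.4
```

Emit:
arm_command(series=[[30,[0,0,-20],[0,0,0]],[30,[0,0,-40],[0,0,0]],[30,[0,0,-40],[0,0,0]],[30,[0,0,-40],[0,0,0]],[30,[0,0,-40],[0,0,0]],[30,[0,0,-20],[0,0,0]],[30,[-17.5,35.5,0],[0,0,0]],[30,[-17.5,35.5,0],[0,0,0]],[30,[-17.5,35.5,0],[0,0,0]],[30,[-17.5,35.5,0],[0,0,0]],[30,[-17.5,35.5,0],[0,0,0]],[30,[-17.5,35.5,0],[0,0,0]],[30,[-17.5,35.5,0],[0,0,0]]])

```text
time_s: 32.92
ee_pos: [578.4, 56.0, 177.8]
ee_rot: [[-1.0, 0.001, -0.002], [0.001, 1.0, 0.001], [0.002, 0.001, -1.0]]
force: [-0.2, -1.3, -0.5]
opening: 39.1
grasp_force: 45.4
```

Emit:
arm_command(series=[[30,[0,0,0],[0,0,-0.174]],[30,[0,0,0],[0,0,-0.174]],[30,[0,0,0],[0,0,-0.174]],[30,[0,0,0],[0,0,-0.174]],[30,[0,0,0],[0,0,-0.174]],[30,[0,0,0],[0,0,-0.174]],[30,[0,0,0],[0,0,-0.174]],[30,[0,0,0],[0,0,-0.174]],[30,[0,0,0],[0,0,0]]])

```text
time_s: 34.05
ee_pos: [577.9, 54.7, 177.9]
ee_rot: [[-0.18, -0.984, -0.002], [-0.984, 0.18, 0.001], [-0.0, 0.002, -1.0]]
force: [-0.3, -1.0, 0.2]
opening: 39.1
grasp_force: 45.3
```

```bash
python3 - <<'E'
from h import *
to2(578.8,55.1,-17.5,170); s=r.state();print(s['joint_pos'].round(1),s['opening'])
E
```

```text
at [577.9  54.7 177.9] shift [ -0.5  -1.2 195.4] then rot [ 0.002  0.    -0.006] t 34.0
[   2.9   -4.6   96.2    0.    88.5 -166.8] 39.09201109353398
```

Emit:
arm_command(series=[[30,[-0.5,-1,40],[0,0,0]],[30,[0,0,40],[0,0,0]],[30,[0,0,40],[0,0,0]],[30,[0,0,40],[0,0,0]],[30,[0,0,20],[0,0,0]],[30,[0,0,9],[0,0,0]],[30,[0,0,4],[0,0,0]],[30,[0,0,2],[0,0,0]],[30,[0,0,0],[0,0,0]]])

```text
time_s: 35.17
ee_pos: [579.3, 55.2, -15.7]
ee_rot: [[-0.179, -0.984, -0.0], [-0.984, 0.179, 0.001], [-0.001, 0.0, -1.0]]
force: [-0.3, -0.1, -0.4]
opening: 39.3
grasp_force: 45.4
```

Emit:
arm_command(series=[[30,[0,0,2],[0,0,0]],[47,[0,0,0],[0,0,0]],[47,[0,0,0],[0,0,0]],[47,[0,0,0],[0,0,0]],[47,[0,0,-20],[0,0,0]],[47,[0,0,-40],[0,0,0]],[64,[0,0,-40],[0,0,0]],[64,[0,0,-40],[0,0,0]],[64,[0,0,-40],[0,0,0]],[64,[0,0,-20],[0,0,0]],[64,[0,0,0],[0,0,0.1745]],[64,[0,0,0],[0,0,0.1745]],[64,[0,0,0],[0,0,0.1745]],[64,[0,0,0],[0,0,0.1745]],[64,[0,0,0],[0,0,0.1745]],[64,[0,0,0],[0,0,0.1745]],[64,[0,0,0],[0,0,0.1745]],[64,[0,0,0],[0,0,0.1745]]])

```text
time_s: 37.42
ee_pos: [578.9, 55.0, 181.4]
ee_rot: [[-1.0, 0.011, -0.002], [0.011, 1.0, 0.001], [0.002, 0.001, -1.0]]
force: [-0.5, -0.9, 0.2]
opening: 64.2
grasp_force: 0.0
```

Emit:
arm_command(series=[[64,[18,-46,0],[0,0,0]],[64,[18,-46,0],[0,0,0]],[64,[18,-46,0],[0,0,0]],[64,[18,-46,0],[0,0,0]],[64,[18,-46,0],[0,0,0]],[64,[-12,-46,0],[0,0,0]],[64,[-12,-46,0],[0,0,0]],[64,[-12,-46,0],[0,0,0]],[64,[-12,-46,0],[0,0,0]],[64,[-10,-46,0],[0,0,0]],[64,[0,0,0],[0,0,0]]])

```text
time_s: 38.8
ee_pos: [544.5, -407.1, 180.0]
ee_rot: [[-1.0, 0.007, -0.003], [0.007, 1.0, 0.002], [0.003, 0.002, -1.0]]
force: [-0.4, -0.4, -0.1]
opening: 63.8
grasp_force: 0.0
```

```bash
python3 - <<'E'
from h import *
d=snap('wrist','w8'); g=cv2.cvtColor(d['img'],cv2.COLOR_RGB2HSV)
to2(547,-405,-20,90); print(px(d,[[547,-405,20]]))
im=d['img']; u=px(d,[[547,-405,20]])[0].astype(int)
c=im[u[1]-40:u[1]+40,u[0]-50:u[0]+50]
h=cv2.cvtColor(c,cv2.COLOR_RGB2HSV)
m=cv2.inRange(h,(0,0,170),(180,45,255));k,l,st,cc=cv2.connectedComponentsWithStats(m)
for i in range(1,k):
    if st[i,4]>150: print(st[i],cc[i]+u-[50,40],pt(d,*(cc[i]+u-[50,40]),20).round(1))
cs=cv2.HoughCircles(cv2.cvtColor(c,cv2.COLOR_RGB2GRAY),cv2.HOUGH_GRADIENT,1,30,param1=100,param2=15,minRadius=12,maxRadius=30);print(cs)
cv2.imwrite('pics/c8.png',cv2.resize(c[:,:,::-1],None,fx=6,fy=6,interpolation=cv2.INTER_CUBIC))
E
```

```text
at [ 544.6 -405.6  180.3] shift [-3.000e+00  2.000e-01  2.003e+02] then rot [ 0.002 -0.003 -0.006] t 38.9
[[281.80997473 185.89327   ]]
[ 73   0  27  36 254] [318.91732283 161.28346457] [ 519.9 -364.6   20. ]
[ 60   6  23  39 244] [303.56967213 169.71311475] [ 529.  -381.1   20. ]
[  2  14  29  24 151] [247.62251656 170.22516556] [ 529.1 -442.3   20. ]
[  31   25   39   38 1132] [280.91872792 188.56095406] [ 550. -406.   20.]
[[[50.5 43.5 17.9]]]
```

View pics/c8.png

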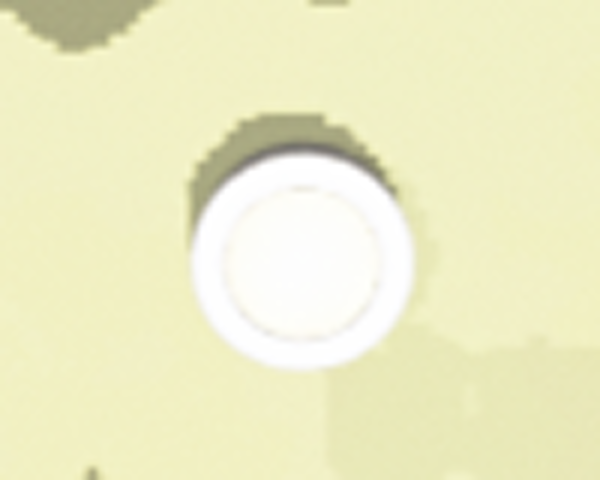

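The crop shows the steel pot with its cream window, centred at crop (302,262), which gives (550,−406). Grasping it.

Emit:
arm_command(series=[[64,[-5,-0.4,40],[0.002,-0.003,-0.006]],[64,[0,0,40],[0,0,0]],[64,[0,0,40],[0,0,0]],[64,[0,0,40],[0,0,0]],[64,[0,0,25],[0,0,0]],[64,[0,0,10],[0,0,0]],[64,[0,0,4],[0,0,0]],[30,[0,0,0],[0,0,0]],[30,[0,0,0],[0,0,0]],[30,[0,0,0],[0,0,0]],[30,[0,0,0],[0,0,0]],[30,[0,0,0],[0,0,0]]], newtons=45)

```text
time_s: 40.35
ee_pos: [550.7, -405.8, -16.1]
ee_rot: [[-1.0, -0.001, 0.003], [-0.001, 1.0, -0.003], [-0.003, -0.003, -1.0]]
force: [-1.2, 1.1, 6.6]
opening: 38.5
grasp_force: 44.9
```

Emit:
arm_command(series=[[30,[0,0,-20],[0,0,0]],[30,[0,0,-40],[0,0,0]],[30,[0,0,-40],[0,0,0]],[30,[0,0,-40],[0,0,0]],[30,[0,0,-40],[0,0,0]],[30,[0,0,-20],[0,0,0]],[30,[12,45,0],[0,0,0]],[30,[12,45,0],[0,0,0]],[30,[12,45,0],[0,0,0]],[30,[12,45,0],[0,0,0]],[30,[12,46,0],[0,0,0]],[30,[-18,46,0],[0,0,0]],[30,[-18,47,0],[0,0,0]],[30,[-18,47,0],[0,0,0]],[30,[-18,47,0],[0,0,0]],[30,[-18,47,0],[0,0,0]]])

```text
time_s: 42.35
ee_pos: [579.4, 56.5, 181.7]
ee_rot: [[-1.0, -0.001, 0.001], [-0.001, 1.0, -0.002], [-0.001, -0.002, -1.0]]
force: [0.1, -1.7, -0.8]
opening: 38.6
grasp_force: 45.3
```

Emit:
arm_command(series=[[30,[0,0,0],[0,0,-0.174]],[30,[0,0,0],[0,0,-0.174]],[30,[0,0,0],[0,0,-0.174]],[30,[0,0,0],[0,0,-0.174]],[30,[0,0,0],[0,0,-0.174]],[30,[0,0,0],[0,0,-0.174]],[30,[0,0,0],[0,0,-0.174]],[30,[0,0,0],[0,0,-0.174]],[30,[0,0,0],[0,0,0]]])

```text
time_s: 43.48
ee_pos: [579.1, 54.9, 181.6]
ee_rot: [[-0.178, -0.984, 0.001], [-0.984, 0.178, -0.001], [0.001, -0.002, -1.0]]
force: [0.0, 0.7, -0.5]
opening: 38.7
grasp_force: 45.3
```

```bash
python3 - <<'E'
from h import *
to2(579.5,56.5,30,170); d=snap('top','t2'); 
im=d['img'];cv2.imwrite('pics/c9.png',cv2.resize(im[115:240,120:270,::-1],None,fx=5,fy=5,interpolation=cv2.INTER_CUBIC))
E
```

```text
at [579.1  54.9 181.6] shift [-1.800e+00  1.000e-01  1.516e+02] then rot [-0.001 -0.001 -0.004] t 43.5
```

Emit:
arm_command(series=[[30,[-1.5,0,40],[0,0,0]],[30,[0,0,40],[0,0,0]],[30,[0,0,40],[0,0,0]],[30,[0,0,30],[0,0,0]],[30,[0,0,15],[0,0,0]],[30,[0,0,6],[0,0,0]],[30,[0,0,0],[0,0,0]],[30,[0,0,0],[0,0,0]]])

```text
time_s: 44.52
ee_pos: [580.5, 56.2, 11.9]
ee_rot: [[-0.177, -0.984, 0.003], [-0.984, 0.177, -0.001], [0.001, -0.003, -1.0]]
force: [0.4, 0.9, -0.4]
opening: 38.6
grasp_force: 45.3
```

Emit:
arm_command(series=[[30,[0,0,2],[0,0,0]],[30,[0,0,0],[0,0,0]]])

```text
time_s: 44.78
ee_pos: [579.9, 56.1, 8.9]
ee_rot: [[-0.177, -0.984, 0.002], [-0.984, 0.177, -0.001], [0.001, -0.002, -1.0]]
force: [-0.3, -0.1, -0.1]
opening: 38.8
grasp_force: 45.3
```

Emit:
arm_command(series=[[30,[0,0,2],[0,0,0]],[30,[0,0,0],[0,0,0]]])

```text
time_s: 45.02
ee_pos: [579.8, 56.1, 6.6]
ee_rot: [[-0.177, -0.984, 0.001], [-0.984, 0.177, -0.001], [0.001, -0.002, -1.0]]
force: [-0.5, -0.6, -0.1]
opening: 38.7
grasp_force: 45.3
```

Emit:
arm_command(series=[[30,[0,0,1],[0,0,0]],[30,[0,0,0],[0,0,0]]])

```text
time_s: 45.28
ee_pos: [579.8, 56.1, 5.6]
ee_rot: [[-0.177, -0.984, 0.001], [-0.984, 0.177, -0.001], [0.001, -0.002, -1.0]]
force: [-0.2, -0.0, -0.4]
opening: 38.9
grasp_force: 45.3
```

Emit:
arm_command(series=[[30,[0,0,1],[0,0,0]],[30,[0,0,0],[0,0,0]]])

```text
time_s: 45.52
ee_pos: [580.0, 56.1, 5.3]
ee_rot: [[-0.177, -0.984, 0.002], [-0.984, 0.177, -0.002], [0.001, -0.002, -1.0]]
force: [-4.7, -1.5, 6.6]
opening: 38.4
grasp_force: 46.1
```

Emit:
arm_command(series=[[30,[0,0,1],[0,0,0]],[30,[0,0,0],[0,0,0]]])

```text
time_s: 45.78
ee_pos: [580.1, 56.1, 5.2]
ee_rot: [[-0.177, -0.984, 0.002], [-0.984, 0.177, -0.001], [0.001, -0.002, -1.0]]
force: [-8.0, -1.1, 15.9]
opening: 38.8
grasp_force: 47.1
```

Emit:
arm_command(series=[[30,[0,0,-1.5],[0,0,0]],[47,[0,0,0],[0,0,0]],[47,[0,0,0],[0,0,0]],[47,[0,0,0],[0,0,0]],[47,[0,0,-10],[0,0,0]],[47,[0,0,-30],[0,0,0]],[60,[0,0,-40],[0,0,0]],[85,[0,0,-40],[0,0,0]],[85,[0,0,-40],[0,0,0]],[85,[0,0,-30],[0,0,0]],[85,[0,0,0],[0,0,0]]])

```text
time_s: 47.15
ee_pos: [580.4, 56.5, 198.7]
ee_rot: [[-0.177, -0.984, 0.006], [-0.984, 0.177, -0.001], [0.0, -0.006, -1.0]]
force: [0.5, 0.1, -0.4]
opening: 85.2
grasp_force: 0.0
```

```bash
python3 - <<'E'
from h import *
d=snap('wrist','w9'); print(r.state()['ee_pos'])
c=np.array([536.3,22]);e=np.array([.174,.985]);f=np.array([-.985,.174])
P=c+40*e-36*f
mark('w9','m9',np.vstack([box(c,80,170,160,50,50)]+[[[P[0]+21*np.cos(t),P[1]+21*np.sin(t),z] for t in np.linspace(0,6.28,25)] for z in(22,42)]))
E
```

```text
[579.84462669  56.42726943 196.64288327]
```

View pics/m9.png

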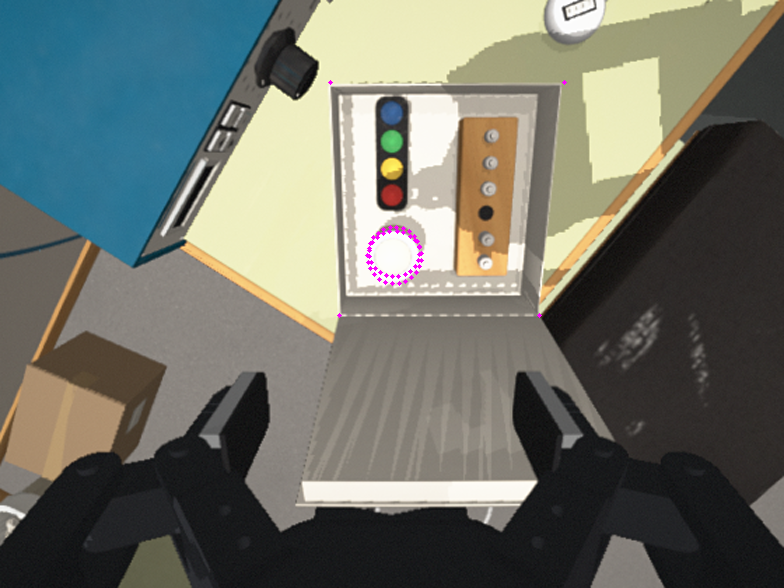

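The box holds the punch block at the left, the oil block at the front right, and the stack at (395,256) on its predicted circles. I'll check the stack numerically.

```bash
python3 - <<'E'
from h import *
d=load('w9'); im=d['img'];c=np.array([282,183])
roi=im[155:212,252:312]; g=cv2.cvtColor(roi,cv2.COLOR_RGB2GRAY)
print(cv2.HoughCircles(cv2.resize(g,None,fx=3,fy=3),cv2.HOUGH_GRADIENT,1,40,param1=60,param2=12,minRadius=48,maxRadius=70))
h=cv2.cvtColor(roi,cv2.COLOR_RGB2HSV)
for row in range(0,57,2): print(''.join('#' if v<110 else '+' if v<200 else 'b' if s>45 else '.' for v,s in zip(h[row,::1,2],h[row,::1,1])))
P=np.array([536.3,22])+40*np.array([.174,.985])-36*np.array([-.985,.174])
print(px(d,[[*P,42],[*P,22]])-[252,155],P)
s=snap('side','s9'); u=px(s,[[*P,42],[*P,22],[*P,2]]);print(u)
E
```

```text
[[[86.5 85.5 56.2]]]
................................++++++..+...................
+...........................++++++++++++++++................
+........................+++++++++.++++++++++...............
+.....................+++++++++++++++++.++++++++............
++.................++++++++++++++++++++++++.+++++...........
.................+++++++.........+++++++++++++++++..........
+...............+++...................+++++++++++++.........
+........................................++++++++++.........
+...........................................+++++++.........
++...........................................++++++.........
+.............................................++++..........
+..............................................+++..........
+...............................................+...........
++..........................................................
++..........................................................
++..........................................................
+...........................................................
+...........................................................
++..........................................................
++...................................................++.....
++..........................................++++++++++++++++
++........................................++++++++++++++++++
++.....................................+++++++++++++++++++++
++.................................+++++...+++++++++++++++++
++.................................++++......+++......++....
+++......++++++++.+++..++++++.....+++++....+++++.....+++....
++++++++++++++++++++++++++++++++++++++++++++++++++++++++++++
............................................................
++++++++++++++++++++++++++++++++++++++++++++++++++++++++++++
[[29.86616395 29.25828505]
 [29.82956961 25.19788679]] [578.72   55.136]
[[191.56389352 268.34832854]
 [192.81811151 274.9868454 ]
 [194.03997713 281.42491388]]
```

```bash
python3 - <<'E'
from h import *
a,b=load('top0'),load('side0')
for (u,v),(p,q) in(((137,210),(200,355)),((225,297),(320,297))):
    best=min(((np.linalg.norm(pt(a,u,v,z)-pt(b,p,q,z)),z) for z in range(-400,400,5)));print(best,pt(a,u,v,best[1]).round())
to2(579,65,290,170)
E
```

```text
(np.float64(5.537848205427218), -15) [490. 198. -15.]
(np.float64(25.733987058938713), 20) [294.  -3.  20.]
at [579.4  56.4 195.3] shift [ -8.3   1.8 -94.7] then rot [-0.002 -0.001 -0.003] t 47.2
```

Emit:
arm_command(series=[[40,[0,0,-40],[0,0,0]],[10,[0,0,-40],[0,0,0]],[0,[0,0,-20],[0,0,0]],[0,[-32,9,0],[0,0,0]],[0,[-32,9,0],[0,0,0]],[0,[-32,9,0],[0,0,0]],[0,[-29,9,0],[0,0,0]],[0,[0,0,30],[0,0,0]],[0,[0,0,40],[0,0,0]],[0,[0,0,40],[0,0,0]],[0,[0,0,37],[0,0,0]],[0,[0,0,0],[0,0,0]]])

```text
time_s: 48.75
ee_pos: [564.6, 185.2, 144.2]
ee_rot: [[-0.177, -0.984, -0.004], [-0.984, 0.177, -0.003], [0.004, 0.004, -1.0]]
force: [0.6, -1.2, 0.4]
opening: 0.3
grasp_force: 0.0
```

```bash
python3 - <<'E'
from h import *
p=r.state()['ee_pos'];q=p[:2]-[536.3,22];print(p,'carton',q@[.174,.985],q@[-.985,.174]);to2(561,162,148,170)
E
```

```text
[564.58742182 185.23772401 144.17420626] carton 165.71116954875868 0.5402534880098864
at [564.6 185.2 144.2] shift [23.5 -0.6 -3.7] then rot [ 0.004 -0.004 -0.003] t 48.8
```

Emit:
arm_command(series=[[0,[15,0,0],[0,0,0]],[0,[15,0,0],[0,0,0]],[0,[12,0,0],[0,0,0]],[0,[10,0,0],[0,0,0]],[0,[10,0,0],[0,0,0]],[0,[10,0,0],[0,0,0]],[0,[10,0,0],[0,0,0]],[0,[10,0,0],[0,0,0]],[0,[10,0,2],[0,0,0]],[0,[10,0,3],[0,0,0]],[0,[10,0,4],[0,0,0]],[0,[10,0,5],[0,0,0]],[0,[10,0,5],[0,0,0]],[0,[10,0,5],[0,0,0]],[0,[8,0,4],[0,0,0]]])

```text
time_s: 50.62
ee_pos: [537.9, 27.5, 119.8]
ee_rot: [[-0.177, -0.984, 0.001], [-0.984, 0.177, -0.001], [0.001, -0.002, -1.0]]
force: [-0.3, -0.3, -1.0]
opening: -0.1
grasp_force: 0.1
```

```bash
cat > lid.py <<'E'
from h import *
import sys
c=np.array([536.3,22]);e=np.array([.174,.985]);f=np.array([-.985,.174])
d=snap('top',sys.argv[1])
# brightness at outline + predicted pixels of the lid's free edge for several angles
def edge(th): 
    x=85-170*np.cos(th);z=52+170*np.sin(th); return [[*(c+x*e+y*f),z] for y in(-80,80)]
for th in(0,.1,.3,.6,.9,1.2,1.7): print(th,px(d,edge(th)).round().tolist())
g=cv2.cvtColor(d['img'],cv2.COLOR_RGB2GRAY)
for v in range(145,232,4): print(v,''.join('.:-=+*#%@'[min(8,int(x)//29)] for x in g[v,120:275]))
print(r.state()['ee_pos'],r.state()['force'])
E
python3 lid.py t3
```

```text
0 [[255.0, 153.0], [243.0, 227.0]]
0.1 [[254.0, 151.0], [242.0, 227.0]]
0.3 [[250.0, 148.0], [238.0, 226.0]]
0.6 [[237.0, 142.0], [224.0, 223.0]]
0.9 [[217.0, 135.0], [204.0, 219.0]]
1.2 [[192.0, 129.0], [178.0, 215.0]]
1.7 [[147.0, 121.0], [131.0, 207.0]]
145 -::-=+++++++++++++++++++++++++++++++++++++++++++++++++++++++++++++++++++=--=++++++++++++==+*+--------:::+*##%%%%%#%#%%%%%%%%%%%%%%%%%#=:-----------::--::-=
149 -::-==+==================================================================--=++++++++++++===++=-------:::=*%%%%#%#%%%%%%%%%%%%%%%%%%%%%%%%#=:-----#%%%%%%%%%
153 -::-=====================================================================--=+++++++++++++=-++=-------:::=+++=================+++=+**##%%%%%%%%%%%%%%%%%%%%%
157 -:::-====================================================================--=++++++++++++==-=+=-----:--::=+*********************%%%##*#++#%%%%%%%%%%%%%%%%%%
161 -:::--===================================================================--=+++++++++++++=-=+=------:::-*%%%%%%%%%%%%%%%%%%%%%%%%%**+*=+++#%%%%%%%%%%%%%%%%
165 :::::-==-=======-=====-============-===
[... 2055 characters left out ...]
:::::::::::::-==++****=+*****+#####*+=+=+++++****#*+++++++++==+++++++++++++=-:----::--+*************++++*******+=+++++++++++++*++++++++#%%%%%
221 :::::::::::::::::::::::::::::::-*####*#*=+******####++++++++++++++++++++++==+++++++++++++=-::--:----+*******************+***+==+++++++++++++++++++++*++*%%%
225 :::::::::::::::::::::::::::::::::::=**##*###++******#########++++++++++++++++++++++++++++=-::--::---=+++=+++*******+********=++++++++++++++++++++++++*++#%%
229 :::::::::::::::::::::::::::::::::::::::=**#####*++******################+*+=+++++++++++++=-:----:-:-+++++++++++++++++++++++++++++++++++++++++++++++++++++#%
[537.61327383  26.96382601 119.34401783] [ 0.28965657 -1.09312651 -0.17376541]
```

Emit:
arm_command(series=[[0,[0,0,-40],[0,0,0]],[0,[0,0,-40],[0,0,0]],[0,[0,0,-40],[0,0,0]],[0,[0,0,-30],[0,0,0]],[0,[0,0,0],[0,0,0]]])

```text
time_s: 51.3
ee_pos: [538.5, 28.4, 272.8]
ee_rot: [[-0.177, -0.984, 0.005], [-0.984, 0.177, -0.001], [0.0, -0.006, -1.0]]
force: [-0.7, 0.1, 0.0]
opening: 0.0
grasp_force: 0.0
```

```bash
cat > lid2.py <<'E'
from h import *
import sys
c=np.array([536.3,22]);e=np.array([.174,.985]);f=np.array([-.985,.174])
d=snap('wrist',sys.argv[1]);h=cv2.cvtColor(d['img'],cv2.COLOR_RGB2HSV)
def at(x,y,z): return px(d,[[*(c+x*e+y*f),z]])[0]
for n,P in(('lid front right',(-85,-80,52)),('lid front left',(-85,80,52)),('punch',(-30,36,25)),('red well',(-10,-37,18))):
    u=at(*P);i,j=int(u[1]),int(u[0]); print(n,u.round(),d['img'][i,j].tolist() if 0<=i<420 and 0<=j<560 else None)
for th in(0,.02,.05,.1,.2,.3,.9): print(th,at(85-170*np.cos(th),0,54+170*np.sin(th)).round(1))
u0,u1=at(-150,-20,54),at(60,-20,54)
print('profile',[(round(-150+210*t),int(d['img'][int(q[1]),int(q[0])].mean())) for t in np.linspace(0,1,71) for q in[u0+t*(u1-u0)] if 0<=q[1]<420])
print(r.state()['ee_pos'],r.state()['time_s'])
E
python3 lid2.py w10
```

```text
lid front right [215. 100.] [240, 238, 195]
lid front left [347.  99.] [166, 166, 125]
punch [308. 143.] [193, 186, 176]
red well [255. 157.] [245, 240, 231]
0 [281.3  99.3]
0.02 [281.3  99.2]
0.05 [281.3  99.2]
0.1 [281.3  99.6]
0.2 [281.3 101.6]
0.3 [281.3 105.4]
0.9 [281.5 174.4]
profile [(-150, 223), (-147, 223), (-144, 223), (-141, 223), (-138, 223), (-135, 224), (-132, 223), (-129, 224), (-126, 224), (-123, 223), (-120, 224), (-117, 223), (-114, 224), (-111, 224), (-108, 223), (-105, 225), (-102, 225), (-99, 225), (-96, 224), (-93, 224), (-90, 225), (-87, 224), (-84, 210), (-81, 158), (-78, 162), (-75, 190), (-72, 247), (-69, 211), (-66, 174), (-63, 176), (-60, 190), (-57, 192), (-54, 191), (-51, 190), (-48, 192), (-45, 193), (-42, 193), (-39, 193), (-36, 192), (-33, 192), (-30, 192), (-27, 191), (-24, 191), (-21, 190), (-18, 195), (-15, 195), (-12, 180), (-9, 170), (-6, 162), (-3, 168), (0, 212), (3, 233), (6, 227), (9, 234), (12, 234), (15, 234), (18, 234), (21, 233), (24, 232), (27, 230), (30, 230), (33, 230), (36, 229), (39, 228), (42, 227), (45, 226), (48, 224), (51, 223), (54, 221), (57, 222), (60, 219)]
[538.08323675  28.39898263 270.86925688] 51.35
```

```bash
cat > asc.py <<'E'
from h import *
import sys
d=load(sys.argv[1]);u0,v0,u1,v1,sx,sy=map(int,sys.argv[2:])
h=cv2.cvtColor(d['img'],cv2.COLOR_RGB2HSV)
def ch(p):
    H,S,V=map(int,p)
    if V<70:return '#'
    if S>110 and (H<22 or H>170):return 'O'
    if S>90 and 80<H<125:return 'B'
    if S>=38 and 22<=H<=45:return '~'
    return '@' if V>225 else '+' if V>180 else '-' if V>130 else ':'
for v in range(v0,v1,sy):print(v,''.join(ch(h[v,u]) for u in range(u0,u1,sx)))
E
python3 asc.py w10 190 84 370 260 2 4
```

```text
84 #######~~~~~~~~~~~~~~~~~~~~~~~~~~~~~~~~~~~~~~~~~~~~~~~~~~~~~~~~~~~~~~~~~~~~~~~~~~~~~~~~~~~
88 ##########~~~~~~~~~~~~~~~~~~~~~~~~~~~~~~~~~~~~~~~~~~~~~~~~~~~~~~~~~~~~~~~~~~~~~~~~~~~~~~~~
92 #########~~~~~~~~~~~~~~~~~~~~~~~~~~~~~~~~~~~~~~~~~~~~~~~~~~~~~~~~~~~~~~~~~~~~~~~~~~~~~~~~~
96 #########~~~~~~~~~~~~~~~~~~~~~~~~~~~~~~~~~~~~~~~~~~~~~~~~~~~~~~~~~~~~~~~~~~~~~~~~~~~~~~~~~
100 ########~~~~~~~~~~~~~~@@~~@@@@@@@@@@@@@@@@@@@@@@@@@@@@@@@@@@@@@@@@+++---------~~~~~~~~~~~~
104 ~#####~~~~~~~-::-@++@@@@@@@@+-:::::-+@@@@@@@@@@@@@@@@@@@@@@@@@@@@@++++++++:::-~~~~~~~~~~~~
108 ~~~~~~~~~~~~~+:::@--+@@@@@@:##BBBB##:+@@@@@@@@@@@@@@@@@@@@@@@@@@@+--+---++:::-~~~~~~~~~~~~
112 ~~~~~~~~~~~~~@:::@+-@@@@@@@:BBBBBBB##+@@@@@+@@@+@@@+@+++++-+@+++++++++++-+:::+~~~~~~~~~~~~
116 ~~~~~~~~~~~~~@:::@+++@@@@@@:#BBBBBB##++++++++++++++----------------+++++-+:::+~~~~~~~~~~~~
120 ~~~~~~~~~~~~~@:::@+++@@@@@@:#########++++++++++++++-OOOOOOOOOOOOOOO-+++++-:::~~~~~~~~~~~~~
124 ~~~~~~~~~~~~~@:::@+++@@@@@@-##::::###++++++++++++++-OOOOOO---OOOOOO++++++-:::~~~~~~~~~~~~~
128 ~~~~~~~~~~~~~@-::@+++@@@@@@-#::-:::##++++++++++++++-OOO
[... 2375 characters left out ...]
++++++++++++++++++++~~~~###########
232 -----OOOOO+~~~~~~~~~~~~~~~~~~~~~~~~~~~~~~~~~~~~~~~~~~~~~~~~~~~~~~~~~~~OOO+~~~:############
236 --------+OOOOO~~~~~~~~~~~~~~~~~~~~~~~~~~~~~~~~~~~~~~~~~~~~~~~~~~~~~~OOOO~~~~##############
240 ------------OOOOO~~~~~~~~~~~~~~~~~~~~~~~~~~~~~~~~~~~~~~~~~~~~~~~~~+OOO---~:###############
244 ---------------OOOOO~~~~~~~~~~~~~~~~~~~~~~~~~~~~~~~~~~~~~~~~~~~~~OOOO---:#################
248 ------------------OOOOO+~~~~~~~~~~~~~~~~~~~~~~~~~~~~~~~~~~~~~~~OOOO---:###################
252 ---------------------OOOOOO~~~~~~~~~~~~~~~~~~~~~~~~~~~~~~~~~~~OOO----:####################
256 -------------------------OOOOO~~~~~~~~-::::####::::~~~~~~~~~OOOO-----:####################
```

The lid stands at about 0.95 rad, so it needs a further push.

Emit:
arm_command(series=[[0,[-30,0,0],[0,0,0]],[0,[-24,0,0],[0,0,0]],[0,[0,0,40],[0,0,0]],[0,[0,0,40],[0,0,0]],[0,[0,0,40],[0,0,0]],[0,[0,0,34],[0,0,0]],[0,[10,0,0],[0,0,0]],[0,[10,0,0],[0,0,0]],[0,[10,0,0],[0,0,0]],[0,[10,0,2],[0,0,0]],[0,[10,0,4],[0,0,0]],[0,[10,0,5],[0,0,0]],[0,[10,0,6],[0,0,0]],[0,[10,0,6],[0,0,0]],[0,[10,0,6],[0,0,0]]])

```text
time_s: 53.22
ee_pos: [531.7, 5.6, 86.7]
ee_rot: [[-0.197, -0.98, 0.001], [-0.98, 0.197, -0.015], [0.015, -0.004, -1.0]]
force: [0.3, -0.4, 1.2]
opening: 0.3
grasp_force: 0.1
```

Emit:
arm_command(series=[[0,[0,0,-40],[0,0,0]],[0,[0,0,-40],[0,0,0]],[0,[0,0,-40],[0,0,0]],[0,[0,0,-40],[0,0,0]],[0,[0,0,-40],[0,0,0]],[0,[0,0,0],[0,0,0]]])

```text
time_s: 53.98
ee_pos: [532.3, 8.8, 290.2]
ee_rot: [[-0.197, -0.98, 0.006], [-0.98, 0.197, -0.015], [0.014, -0.009, -1.0]]
force: [0.6, 0.1, -1.6]
opening: 0.1
grasp_force: 0.0
```

```bash
python3 lid2.py w11; python3 asc.py w11 190 84 390 250 2 4
```

```text
lid front right [217. 121.] [234, 232, 186]
lid front left [341. 118.] [158, 157, 119]
punch [305. 158.] [248, 243, 234]
red well [255. 172.] [248, 244, 235]
0 [278.7 119.1]
0.02 [278.7 119.1]
0.05 [278.6 119.4]
0.1 [278.6 120. ]
0.2 [278.5 122.6]
0.3 [278.4 126.8]
0.9 [278.8 193.7]
profile [(-150, 216), (-147, 216), (-144, 217), (-141, 216), (-138, 216), (-135, 215), (-132, 216), (-129, 217), (-126, 217), (-123, 215), (-120, 217), (-117, 217), (-114, 217), (-111, 218), (-108, 217), (-105, 218), (-102, 219), (-99, 218), (-96, 218), (-93, 218), (-90, 218), (-87, 218), (-84, 145), (-81, 145), (-78, 141), (-75, 163), (-72, 163), (-69, 162), (-66, 162), (-63, 175), (-60, 154), (-57, 197), (-54, 245), (-51, 244), (-48, 243), (-45, 244), (-42, 244), (-39, 243), (-36, 243), (-33, 243), (-30, 243), (-27, 243), (-24, 243), (-21, 243), (-18, 243), (-15, 242), (-12, 243), (-9, 242), (-6, 242), (-3, 241), (0, 241), (3, 241), (6, 240), (9, 240), (12, 241), (15, 240), (18, 240), (21, 240), (24, 239), (27, 239), (30, 239), (33, 237), (36, 238), (39, 237), (42, 237), (45, 237), (48, 237), (51, 236),
[... 3787 characters left out ...]
@@@@@@@@@@@@@@@@@@@@@@@@@@@@@@@@@@@@@@@@@@@@~+OOO~~~~#################
228 ~~~~~~~~~~~~~~~~~@@@@@@@@@@@@@@@@@@@@@@@@@@@@@@@@@@@@@@@@@@@@@@@@@@@@@@@@@OOOO~~~~##################
232 OOO~~~~~~~~~~~~~~@@@@@@@@@@@@@@@@@@@@@@@@@@@@@@@@@@@@@@@@@@@@@@@@@@@@@@@@@OO~~~~####################
236 :OOOOO+~~~~~~~~~~~@@@@@@@@@@@@@@@@@@@@@@@@@@@@@@@@@@@@@@@@@@@@@@@@@@@@@@@@+~~~:#####################
240 ---:-OOOOO~~~~~~~~@@@@@@@@@@@@@@@@@@@@@@@@@@@@@@@@@@@@@@@@@@@@@@~~~~~+@@+~~~~#######################
244 ------:-OOOOO~~~~~~~~~~~~~~~~~~~~~~~~~~~~~~~~~~~~~~~~~~~~~~~~~~~~~~~OOO~~~~:########################
248 --:-::-:---OOOOO+~~~~~~~~~~~~~~~~~~~~~~~~~~~~~~~~~~~~~~~~~~~~~~~~~OOOO--~~########################::
```

Emit:
arm_command(series=[[0,[0,0,0],[0,0,0.15]],[0,[0,0,0],[0,0,0.15]],[0,[0,0,0],[0,0,0]],[0,[0,0,0],[0,0,0]],[0,[0,0,0],[0,0,0]]])

```text
time_s: 54.65
ee_pos: [531.5, 8.8, 286.9]
ee_rot: [[-0.476, -0.879, 0.001], [-0.879, 0.476, -0.015], [0.013, -0.008, -1.0]]
force: [-0.9, -0.1, 0.3]
opening: -0.0
grasp_force: 0.0
```

```bash
python3 lid2.py w12; python3 asc.py w12 190 84 400 190 2 4; python3 - <<'E'
from h import *
print(r.state()['joint_pos'].round(1)); to2(532,9,288,155)
E
```

```text
lid front right [204. 142.] [233, 231, 185]
lid front left [322. 102.] [154, 152, 116]
punch [300. 152.] [247, 243, 233]
red well [257. 180.] [248, 243, 235]
0 [261.9 122.3]
0.02 [261.8 122.4]
0.05 [261.5 122.7]
0.1 [261.3 123.4]
0.2 [261.1 126. ]
0.3 [261.4 130.2]
0.9 [276.2 195.4]
profile [(-150, 212), (-147, 212), (-144, 214), (-141, 211), (-138, 213), (-135, 213), (-132, 213), (-129, 212), (-126, 213), (-123, 213), (-120, 214), (-117, 215), (-114, 214), (-111, 214), (-108, 214), (-105, 214), (-102, 214), (-99, 214), (-96, 214), (-93, 213), (-90, 213), (-87, 214), (-84, 143), (-81, 143), (-78, 140), (-75, 168), (-72, 134), (-69, 91), (-66, 146), (-63, 246), (-60, 244), (-57, 243), (-54, 243), (-51, 243), (-48, 242), (-45, 242), (-42, 243), (-39, 242), (-36, 242), (-33, 243), (-30, 243), (-27, 242), (-24, 242), (-21, 242), (-18, 241), (-15, 242), (-12, 241), (-9, 241), (-6, 241), (-3, 240), (0, 241), (3, 241), (6, 240), (9, 240), (12, 240), (15, 240), (18, 239), (21, 239), (24, 239), (27, 239), (30, 238), (33, 238), (36, 238), (39, 237), (42, 237), (45, 237), (48, 237), (51, 236), 
[... 2473 characters left out ...]
~~~~~~~OOO~~~~#######
172 ~~~~~~~@@@@@@@@@@@@@@@@@@@@@@@@@@@@@@@@@@@@@@@@@@@@@@@@@@@@@@@@@@@@@@@@@@@@@@~~~~~~~~~~~~~OOO~~~~########
176 ~~~~~~~~@@@@@@@@@@@@@@@@@@@@@@@@@@@@@@@@@@@@@@@@@@@@@@@@@@@@@@@@@@@@@@@@@@@@@~~~~~~~~~~~~OOO+~~~#########
180 ~~~~~~~~~@@@@@@@@@@@@@@@@@@@@@@@@@@@@@@@@@@@@@@@@@@@@@@@@@@@@@@@@@@@@@@@@@@@@@~~~~~~~~~~OOOO~~~:#########
184 ~~~~~~~~~~@@@@@@@@@@@@@@@@@@@@@@@@@@@@@@@@@@@@@@@@@@@@@@@@@@@@@@@@@@@@@@@@@@@@~~~~~~~~~+OOO~~~~##########
188 ~~~~~~~~~~~@@@@@@@@@@@@@@@@@@@@@@@@@@@@@@@@@@@@@@@@@@@@@@@@@@@@@@@@@@@@@@@@@@@@~~~~~~~~OOO~~~~###########
[  -1.3  -11.9   92.7   -0.9   99.1 -153. ]
at [531.5   8.8 287. ] shift [-0.4 -0.3 -1. ] then rot [-0.008 -0.013 -0.06 ] t 54.7
```

Emit:
arm_command(series=[[0,[24,-8,0],[-0.008,-0.013,0]],[0,[24,-8,20],[0,0,0]],[0,[0,0,40],[0,0,0]],[0,[0,0,40],[0,0,0]],[0,[0,0,40],[0,0,0]],[0,[0,0,30],[0,0,0]],[0,[0,0,20],[0,0,0]],[0,[0,0,15],[0,0,0]],[0,[0,0,10],[0,0,0]],[0,[0,0,10],[0,0,0]],[0,[0,0,5],[0,0,0]],[0,[0,0,0],[0,0,0]]])

```text
time_s: 56.2
ee_pos: [522.8, -41.0, 57.5]
ee_rot: [[-0.478, -0.879, 0.0], [-0.879, 0.478, 0.0], [-0.0, -0.0, -1.0]]
force: [-0.6, 0.1, -0.4]
opening: -0.1
grasp_force: 0.0
```

Emit:
arm_command(series=[[0,[0,0,5],[0,0,0]],[0,[0,0,5],[0,0,0]],[0,[0,0,3],[0,0,0]],[0,[0,0,0],[0,0,0]]])

```text
time_s: 56.7
ee_pos: [522.7, -41.0, 44.3]
ee_rot: [[-0.478, -0.879, 0.0], [-0.879, 0.478, 0.0], [-0.0, -0.0, -1.0]]
force: [-0.1, 0.1, -0.7]
opening: 0.2
grasp_force: 0.0
```

Emit:
arm_command(series=[[0,[0,0,3],[0,0,0]],[0,[0,0,3],[0,0,0]],[0,[0,0,2],[0,0,0]],[0,[0,0,0],[0,0,0]]])

```text
time_s: 57.2
ee_pos: [522.7, -41.0, 36.4]
ee_rot: [[-0.478, -0.878, 0.0], [-0.878, 0.478, 0.0], [-0.0, -0.0, -1.0]]
force: [-0.2, 0.3, 0.8]
opening: -0.1
grasp_force: 0.0
```

Emit:
arm_command(series=[[0,[0,0,2],[0,0,0]],[0,[0,0,0],[0,0,0]]])

```text
time_s: 57.45
ee_pos: [522.8, -41.0, 34.5]
ee_rot: [[-0.478, -0.879, 0.0], [-0.879, 0.478, 0.0], [-0.0, -0.0, -1.0]]
force: [-0.7, -1.0, -0.0]
opening: -0.3
grasp_force: 0.0
```

Emit:
arm_command(series=[[0,[0,0,2],[0,0,0]],[0,[0,0,0],[0,0,0]]])

```text
time_s: 57.7
ee_pos: [522.7, -40.9, 32.4]
ee_rot: [[-0.478, -0.878, 0.0], [-0.878, 0.478, 0.0], [-0.0, -0.0, -1.0]]
force: [0.1, -0.2, 0.2]
opening: -0.2
grasp_force: 0.0
```

Lift away and look at the lid.

Emit:
arm_command(series=[[0,[0,0,-40],[0,0,0]],[0,[0,0,-40],[0,0,0]],[0,[0,0,-40],[0,0,0]],[0,[0,0,-40],[0,0,0]],[0,[0,0,-40],[0,0,0]],[0,[0,0,-40],[0,0,0]],[0,[0,0,0],[0,0,0]]])

```text
time_s: 58.58
ee_pos: [523.5, -41.1, 275.9]
ee_rot: [[-0.478, -0.878, 0.005], [-0.878, 0.478, -0.0], [-0.002, -0.005, -1.0]]
force: [-0.1, -1.0, -0.8]
opening: 0.2
grasp_force: 0.0
```

```bash
python3 lid2.py w13; python3 asc.py w13 190 120 400 230 2 4; python3 - <<'E'
from h import *
to2(523,-41,288,155)
E
```

```text
lid front right [217. 177.] [228, 225, 178]
lid front left [334. 138.] [153, 152, 117]
punch [311. 184.] [249, 245, 237]
red well [267. 211.] [249, 246, 238]
0 [274.4 158.4]
0.02 [274.3 158.8]
0.05 [274.3 159.6]
0.1 [274.3 161.2]
0.2 [274.7 165.6]
0.3 [275.7 171.7]
0.9 [293.9 246.5]
profile [(-150, 214), (-147, 214), (-144, 214), (-141, 214), (-138, 215), (-135, 214), (-132, 216), (-129, 214), (-126, 215), (-123, 214), (-120, 213), (-117, 215), (-114, 215), (-111, 215), (-108, 215), (-105, 215), (-102, 215), (-99, 214), (-96, 213), (-93, 204), (-90, 139), (-87, 144), (-84, 122), (-81, 106), (-78, 157), (-75, 246), (-72, 243), (-69, 242), (-66, 243), (-63, 244), (-60, 243), (-57, 244), (-54, 244), (-51, 244), (-48, 244), (-45, 244), (-42, 244), (-39, 244), (-36, 245), (-33, 245), (-30, 245), (-27, 245), (-24, 245), (-21, 244), (-18, 244), (-15, 244), (-12, 244), (-9, 244), (-6, 244), (-3, 244), (0, 244), (3, 244), (6, 238), (9, 235), (12, 237), (15, 237), (18, 237), (21, 237), (24, 237), (27, 236), (30, 236), (33, 237), (36, 236), (39, 237), (42, 237), (45, 236), (48, 237), (51, 219),
[... 2549 characters left out ...]
@@@@@@@@@@@@@@@@@@@@@@@@@@@@@@@@@@@@@@+~~~~~~~~~~~OOOO~~~#####
212 ~~~~~~~~~~~~~~~~~~~~@@@@@@@@@@@@@@@@@@@@@@@@@@@@@@@@@@@@@@@@@@@@@@@@@@@@@@@@@@@@@@~~~~~~~~~~+OOO~~~######
216 ~~~~~~~~~~~~~~~~~~~~~@@@@@@@@@@@@@@@@@@@@@@@@@@@@@@@@@@@@@@@@@@@@@@@@@@@@@@@@@@@@@+~~~~~~~~~OOO~~~#######
220 ~~~~~~~~~~~~~~~~~~~~~~@@@@@@@@@@@@@@@@@@@@@@@@@@@@@@@@@@@@@@@@@@@@@@@@@@@@@@@@@@@@@~~~~~~~~OOO~~~########
224 ~~~~~~~~~~~~~~~~~~~~~~~@@@@@@@@@@@@@@@@@@@@@@@@@@@@@@@@@@@@@@@@@@@@@@@@@@@@@@@@@@@@@~~~~~~OOO~~~:########
228 ~~~~~~~~~~~~~~~~~~~~~~~~@@@@@@@@@@@@@@@@@@@@@@@@@@@@@@@@@@@@@@@@@@@@@@@@@@@@@@@@@@@@~~~~~OOO-~~:#########
at [523.  -41.  273.6] shift [ -0.    0.  -14.4] then rot [-0.002  0.001 -0.062] t 58.6
```

Emit:
arm_command(series=[[0,[0,0,40],[0,0,0]],[0,[0,0,40],[0,0,0]],[0,[0,0,40],[0,0,0]],[0,[0,0,40],[0,0,0]],[0,[0,0,40],[0,0,0]],[0,[0,0,30],[0,0,0]],[0,[0,0,10],[0,0,0]],[0,[0,0,2],[0,0,0]],[0,[0,0,0],[0,0,0]],[0,[0,0,0],[0,0,0]]])

```text
time_s: 59.88
ee_pos: [523.3, -41.0, 31.6]
ee_rot: [[-0.478, -0.878, 0.002], [-0.878, 0.478, -0.0], [-0.001, -0.002, -1.0]]
force: [-0.2, -1.0, -0.2]
opening: 0.0
grasp_force: 0.0
```

Emit:
arm_command(series=[[0,[0,0,1],[0,0,0]],[0,[0,0,0],[0,0,0]]])

```text
time_s: 60.12
ee_pos: [522.9, -41.0, 29.8]
ee_rot: [[-0.478, -0.878, 0.001], [-0.878, 0.478, 0.0], [-0.0, -0.001, -1.0]]
force: [-0.3, -0.5, -0.5]
opening: 0.2
grasp_force: 0.0
```

Emit:
arm_command(series=[[0,[0,0,1],[0,0,0]],[0,[0,0,0],[0,0,0]]])

```text
time_s: 60.38
ee_pos: [522.8, -41.0, 28.5]
ee_rot: [[-0.478, -0.878, 0.0], [-0.878, 0.478, 0.0], [-0.0, -0.0, -1.0]]
force: [-0.2, 0.8, 0.7]
opening: -0.0
grasp_force: 0.0
```

Emit:
arm_command(series=[[0,[0,0,1],[0,0,0]],[0,[0,0,1],[0,0,0]],[0,[0,0,0],[0,0,0]]])

```text
time_s: 60.75
ee_pos: [522.8, -41.0, 26.5]
ee_rot: [[-0.478, -0.878, 0.0], [-0.878, 0.478, 0.0], [-0.0, -0.0, -1.0]]
force: [0.0, 0.3, 0.0]
opening: 0.1
grasp_force: 0.0
```

Emit:
arm_command(series=[[0,[0,0,1],[0,0,0]],[0,[0,0,1],[0,0,0]],[0,[0,0,0],[0,0,0]]])

```text
time_s: 61.12
ee_pos: [522.8, -41.0, 24.5]
ee_rot: [[-0.478, -0.878, 0.001], [-0.878, 0.478, 0.0], [-0.0, -0.0, -1.0]]
force: [-0.9, -0.1, 0.7]
opening: 0.0
grasp_force: 0.0
```

Emit:
arm_command(series=[[0,[0,0,1],[0,0,0]],[0,[0,0,1],[0,0,0]],[0,[0,0,0],[0,0,0]]])

```text
time_s: 61.5
ee_pos: [522.9, -41.0, 22.7]
ee_rot: [[-0.478, -0.878, 0.001], [-0.878, 0.478, 0.0], [-0.0, -0.001, -1.0]]
force: [-1.5, -0.4, 1.8]
opening: 0.3
grasp_force: 0.9
```

Emit:
arm_command(series=[[0,[0,0,1],[0,0,0]],[0,[0,0,0],[0,0,0]]])

```text
time_s: 61.75
ee_pos: [523.1, -41.0, 22.3]
ee_rot: [[-0.478, -0.879, 0.001], [-0.879, 0.478, -0.0], [-0.001, -0.001, -1.0]]
force: [-3.0, 1.4, 9.3]
opening: -0.2
grasp_force: 4.4
```

Emit:
arm_command(series=[[0,[0,0,1],[0,0,0]],[0,[0,0,0],[0,0,0]]])

```text
time_s: 62.0
ee_pos: [523.3, -41.0, 21.8]
ee_rot: [[-0.478, -0.879, 0.002], [-0.879, 0.478, -0.0], [-0.001, -0.001, -1.0]]
force: [-6.1, -0.4, 15.2]
opening: 0.1
grasp_force: 7.5
```

Firm contact on the lid, so it is shut. Retract, wait and check once more.

Emit:
arm_command(series=[[0,[0,0,-40],[0,0,0]],[0,[0,0,-40],[0,0,0]],[0,[0,0,-40],[0,0,0]],[0,[0,0,-40],[0,0,0]],[0,[0,0,-40],[0,0,0]],[0,[0,0,-40],[0,0,0]],[0,[0,0,-12],[0,0,0]],[0,[0,0,0],[0,0,0]],[0,[0,0,0],[0,0,0]]])

```text
time_s: 63.12
ee_pos: [522.3, -41.0, 270.9]
ee_rot: [[-0.478, -0.879, -0.001], [-0.879, 0.478, 0.0], [0.0, 0.001, -1.0]]
force: [1.1, -0.6, -1.4]
opening: -0.1
grasp_force: 0.0
```

```bash
python3 lid2.py w14 | grep -v profile; python3 asc.py w14 190 136 400 176 2 2; python3 - <<'E'
from h import *
# lid edge along carton lines: flap band start, compare with theta=0
c=np.array([536.3,22]);e=np.array([.174,.985]);f=np.array([-.985,.174]);d=load('w14');g=cv2.cvtColor(d['img'],cv2.COLOR_RGB2GRAY)
for y in(-60,-20,20,60):
    xs=np.arange(-100,-65,1.);u=px(d,[[*(c+x*e+y*f),54] for x in xs]);v=[int(g[int(round(b)),int(round(a))]) for a,b in u];print(y,v)
E
```

```text
lid front right [214. 179.] [224, 222, 184]
lid front left [333. 139.] [151, 152, 115]
punch [310. 186.] [249, 245, 236]
red well [266. 212.] [249, 246, 239]
0 [272.4 159.7]
0.02 [272.3 160.2]
0.05 [272.3 161. ]
0.1 [272.3 162.6]
0.2 [272.8 167.1]
0.3 [273.7 173.3]
0.9 [292.3 249.5]
[522.34416445 -40.94577762 270.98274571] 63.175
136 @@+++-:~~~~~~~~~~~~~~~~~~~~~~~~~~~~~~~~~~~~~~~~~~~~~~~~~~~~~~~~~~~~~~~~~~~~~~~~~~~~~~~~~~~~~~~~~~~~~~~~~~
138 @@++++:~~~~~~~~~~~~~~~~~~~~~~~~~~~~~~~~~~~~~~~~~~~~~~~~~~~~~~~~~~~~::~~~~~~~~~~~~~~~~~~~~~~~~~~~~~~~~~~~~
140 :::-++~~~~~~~~~~~~~~~~~~~~~~~~~~~~~~~~~~~~~~~~~~~~~~~~~~~~~~~~~~::::::-~~~~~~~~~~~~~~~~~~~~~~~~~~~~~~~~~~
142 ::~~~~~~~~~~~~~~~~~~~~~~~~~~~~~~~~~~~~~~~~~~~~~~~~~~~~~~~~~~::::::::-++~~~~~~~~~~~~~~~~~~~~~~~~~~~~~~~~~~
144 ::~~~~~~~~~~~~~~~~~~~~~~~~~~~~~~~~~~~~~~~~~~~~~~~~~~~~~~~-:::::--+++++++~~~~~~~~~~~~~~~~~~~~~~~~~~~~~~~~~
146 ::~~~~~~~~~~~~~~~~~~~~~~~~~~~~~~~~~~~~~~~~~~~~~~~~~~~~~:::::--@@@@@@@@@@~~~~~~~~~~~~~~~~~~~~~~~~~~~~~~~~~
148 ::~~~~~~~~~~~~~~~~~~~~~~~~~~~~~~~~~~~~~~~~~~~~~~~~~~:::::--@@@@@@@@@@@@@~~~~~~~~~~~~~~~~~~~~~~~~~~~~~~~~
[... 1449 characters left out ...]
9, 187, 152, 152, 150, 150, 150, 125, 105, 108, 108, 113, 133, 204, 238, 249, 247, 247, 246, 246, 247, 247, 246, 246, 247, 246, 246, 246, 246, 246, 247, 247, 247]
-20 [222, 216, 159, 150, 151, 151, 150, 153, 130, 130, 105, 107, 109, 109, 134, 232, 232, 248, 246, 246, 246, 245, 245, 245, 245, 245, 245, 245, 245, 246, 245, 246, 245, 246, 245]
20 [226, 218, 158, 147, 149, 151, 151, 147, 147, 118, 104, 108, 108, 113, 138, 209, 239, 248, 246, 246, 246, 246, 246, 246, 246, 246, 246, 246, 246, 246, 246, 246, 246, 246, 246]
60 [223, 159, 159, 149, 149, 151, 152, 152, 145, 118, 108, 108, 112, 114, 158, 247, 247, 247, 246, 246, 246, 246, 246, 246, 246, 245, 246, 246, 246, 246, 246, 245, 245, 245, 245]
```

The lid edge lies at carton x = −85, level along its whole width, so it is fully shut.

```bash
python3 -c "
from cell import r
print(r.finish_job())"
```

```text
the job is handed in; nothing more can be done
None
```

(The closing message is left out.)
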